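# Present the sealed glass jars to the seal reader

## Task

First slide the round wooden rest block off the reader's marks and along the table onto its round parking mark. Then, one at a time, turn the carousel until a jar with a brass seal stands at the brass pointer, lift it out there (nowhere else) and stand it upright on the centre of a free round mark with its seal squarely facing the reader's window, until every sealed jar is there; the number varies. Leave the jar without a seal in the carousel, keep the block parked, and do not disturb the mug, the wrench or the paddle board.

Things in the scene. Friction and masses are not known exactly. Their poses are not given: they have to be found in the camera images.
- jar0: green glass jar, round: body 62 mm wide up to 66 mm height, then a straight neck 42 mm wide, closed top at 115 mm; about 280 g. A brass seal plate (28 mm wide, 44 mm high, spanning heights 14 to 58 mm) stands out 10 mm from the body at its +x side. Origin: centre of its underside; z up, x towards the seal. May be absent. Starts in a carousel pocket, its underside at 45 mm height.
- jar1: green glass jar, round: body 62 mm wide up to 66 mm height, then a straight neck 42 mm wide, closed top at 115 mm; about 280 g. A brass seal plate (28 mm wide, 44 mm high, spanning heights 14 to 58 mm) stands out 10 mm from the body at its +x side. Origin: centre of its underside; z up, x towards the seal. May be absent. Starts in a carousel pocket, its underside at 45 mm height.
- jar2: green glass jar, round: body 62 mm wide up to 66 mm height, then a straight neck 42 mm wide, closed top at 115 mm; about 280 g. A brass seal plate (28 mm wide, 44 mm high, spanning heights 14 to 58 mm) stands out 10 mm from the body at its +x side. Origin: centre of its underside; z up, x towards the seal. May be absent. Starts in a carousel pocket, its underside at 45 mm height.
- jar3: green glass jar, round: body 62 mm wide up to 66 mm height, then a straight neck 42 mm wide, closed top at 115 mm; about 280 g. A brass seal plate (28 mm wide, 44 mm high, spanning heights 14 to 58 mm) stands out 10 mm from the body at its +x side. Origin: centre of its underside; z up, x towards the seal. May be absent. Starts in a carousel pocket, its underside at 45 mm height.
- blank: green glass jar of the same shape and size as the others but without a seal plate; starts in a carousel pocket and belongs there. Origin: centre of its underside.
- carousel: fixed stand of the carousel, underside centre on the turning axis, on the table. Its -x axis points from the turning axis through the brass pointer post, roughly towards the robot. The post is 16 mm wide and 46 mm high, 175 mm from the axis. A steel guard rail, 79 mm high, 177 mm from the axis, runs round the back and sides (109 degrees either way from +x), open at the pointer side.
- rotor (a joint): angle of the carousel deck on its stand (rad, grows anticlockwise from above, 1.5 turns either way from zero; stays where left, friction 0.06 N m). Deck 310 mm across, top at 45 mm, rim lip 10 mm high; five pockets between 25 mm high dividers, centres 105 mm from the axis at 0, 72, 144, 216, 288 degrees from the deck's x axis (the stand's x at joint 0)
- bar (a point): middle of the wooden turning bar on the deck's axis, above the jars, fixed to the deck: 60 mm long along the deck's x axis, 16 mm wide, from 158 to 200 mm height; this point at 179 mm, its x along the bar. Grip it across its 16 mm and turn it to turn the deck
- axis (a point): point on the carousel's turning axis at deck height (45 mm)
- gate (a point): point on the stand, 45 mm high, over which the centre of a pocket lies when that pocket faces the brass pointer (105 mm from the axis towards the pointer)
- reader: fixed grey seal reader: a block 70 x 400 x 70 mm high beyond a row of four round marks, its dark window face 100 mm beyond the marks' row, facing them and the robot. Origin: the middle of the row of marks, on the table; x points from the marks to the reader (the seal of a well-set jar points along this x), y along the row.
- spot0 (a point): centre, on the table, of the first (rightmost, robot view) round mark before the reader, painted flat, 80 mm across; marks are 90 mm apart
- spot1 (a point): centre, on the table, of the second round mark before the reader, painted flat, 80 mm across; marks are 90 mm apart
- spot2 (a point): centre, on the table, of the third round mark before the reader, painted flat, 80 mm across; marks are 90 mm apart
- spot3 (a point): centre, on the table, of the fourth (leftmost) round mark before the reader, painted flat, 80 mm across; marks are 90 mm apart
- window (a point): middle of the reader's window face, 40 mm high
- block: round dark wooden rest block, 110 mm across, 60 mm high, about 0.45 kg, too wide to grip; starts standing on the marks before the reader and slides on the table. Origin: centre of its underside.
- park: flat painted round parking mark on the table, 124 mm across, to the right of the reader's marks. Origin: its centre.
- mug: white mug, 76 mm wide, 90 mm tall, standing on the robot's side of the table; origin: centre of its underside. Not part of the job: leave alone.
- wrench: steel wrench lying flat, about 180 mm long; origin: centre of its underside. Not part of the job: leave alone.
- paddle: wooden paddle board 200 x 50 x 12 mm lying flat; origin: centre of its underside. Not part of the job: leave alone.
There are look-alikes about, which are no part of the job. What is shaped like the jar3 but blue or orange is not meant.

How it is judged:
By the outcome, as a careful person would: the job done as asked, in the order asked, and still so for the second after the job is handed in, with the robot touching nothing.
Of jar0, jar1, jar2, jar3 only 3 to 4 are there at a start; the rules pass over those that are not, and their reading is None.
At some moment in a run one of block may be knocked a few centimetres aside while the robot is not near it.
It also fails if it takes over 210 s, if anything falls off the work surface, if the arm or the gripper's body presses on something with over 40 N, if the wrist force passes 120 N, or if a joint passes its speed limit or range.

## Robot

A 7-joint arm with a two-finger parallel gripper is mounted at the origin on the work surface. World frame = base frame: x ahead of the robot, y to its left, z up, the work surface at z = 0. Lengths are in mm, angles in rad, forces in N, time in s.
With the tool pointing down it reaches from about 425 to 875 mm from the base axis. Payload 4.7 kg.
Tool frame: the origin (TCP) lies at the very end of the fingers, on their centre line; the grasp point (between the pads) lies 19 mm behind it; z points along the fingers, y is the line along which they close (so a half turn about z gives the same grasp; the last joint's range is limited). The gripper opens to 85 mm and grips with 20 to 120 N. Pads are 22 mm wide; open, the fingers measure 114 mm over their backs; the gripper's body (76 mm by 85 mm) begins 54 mm behind the grasp point. The pads swing forward as they close: fully open they stand 13 mm farther back than shut.
Start: joints at [1.224, 0.321, -0.07, 1.45, 0.023, 1.371, -0.057], TCP at [229.446, -608.177, 231.349] pointing down, gripper open.
Joint ranges: [-2.86, 2.86], [-0.3, 2.09], [-1.38, 1.24], [0.06, 2.45], [-1.56, 4.7], [0.09, 2.05], [-2.69, 2.69]. Speed limits (rad/s): [2.57, 2.57, 3.14, 3.14, 3.14, 3.14, 3.14].

## Interface

Orientations are given as a rotation vector (axis times angle).
In Python, from workcell import read_state, grab_frame, sign_off gives the robot as it stands.
- The arm moves only by the tool drive_tool, never from a script. Its argument "targets" is a list of rows, each an object of numbers: "x", "y", "z": the shift along the tool's x, y, z in cm; "spin": the turn about the tool's z in rad; "gripper": the finger opening in cm, from 0 to 8.54. In form: [{"x": .., "y": .., "z": .., "spin": .., "gripper": ..}, ...]. A call has 1 to 20 rows; each row is the pose to reach, as a shift and turn from the pose commanded when the call began, along the tool's axes at that moment; what a row does not reach only later rows make up. A row lasts 1/8 s, in which the tool goes at most 62.5 mm and 10.7 degrees, less where a joint would pass 70% of its speed; a pose out of reach is approached as far as the arm can. A call with a gripper value outside its range is refused whole. The fingers move at their own pace and stop on an object; "newtons" is the grip in N (left out, the last holds). Time passes only in rows, so rows that repeat a pose let the fingers close. It gives the time, the measured TCP pose, the force, the opening and the grip force at its end, in the units of the state.
- read_state(): the state, without advancing time (a new reading comes with each control period).
- grab_frame(name): name is "scene" or "top" or "wrist"; returns a dict with "frame" (480x640x3 uint8, red, green, blue), "depth" (480x640 float32, mm along the optical axis (not along the pixel's ray), 0 where there is no reading), "intrinsics" (3x3 intrinsics, pixels), "origin" and "attitude" of the camera in the world; the wrist camera has in their place "mount" (4x4, takes a point from camera to tool coordinates, whose origin is the TCP and whose axes are the flange's). Camera axes: x right, y up, looking along -z (the intrinsics and any distortion apply to the point x, -y, -z); pixel columns grow to the right and rows downward; lengths in mm; the calibration is good to about 2 mm. The wrist camera is an equidistant fisheye: a pixel r from the principal point sees the ray r / f radians off the axis. A picture is of the moment at which its call begins: read the wrist's pose just before it.
- sign_off(): hands the job in; it is judged then, once.
The state is a dict: "clock": time; "q": joint angles; "qvel": joint speeds; "joint_torque": joint torques, N m; "tcp_pos": TCP position; "ee_rot": TCP orientation; "force": force on the tool from outside, world axes, zero at the start; "torque": the same for the moment, N m; "grip_width": finger opening in mm; "grasp_force": force on a finger pad.
Only numpy, scipy, OpenCV 4.12 (cv2) and the standard library are available. Lean on these libraries where they do the work, as an engineer would, in place of code of your own. Each camera call takes 0.05 s, during which the arm holds its last target. There are 200 camera calls.

## Working session

There is one attempt and no reset: what is moved stays moved. The work goes in short steps, Python scripts to look and compute and a tool call to move; the robot and the scene stay as the last step left them, time stands still between calls to the robot, and variables do not carry over. Pictures are saved under pics/ and viewed, at most 14 in all, crops included, and the job is handed in when it is done.

Besides the shell and the picture viewer there is one more tool, called after "Emit:" as a command line: name --argument value ..., lists and objects as JSON in quotes. drive_tool: Moves the arm, as the interface text tells. Its arguments: {"type":"object","properties":{"targets":{"type":"array","items":{"type":"object","properties":{"x":{"type":"number"},"y":{"type":"number"},"z":{"type":"number"},"spin":{"type":"number"},"gripper":{"type":"number"}}}},"newtons":{"type":"number"}},"required":["targets"]}

```bash
mkdir -p pics; ls
cat > h.py <<'E'
import numpy as np, cv2
from scipy.spatial.transform import Rotation as R
from workcell import read_state, grab_frame, sign_off
def pts(g):
    K=np.array(g["intrinsics"]);d=g["depth"]
    v,u=np.mgrid[:480,:640]
    P=np.stack([(u-K[0,2])/K[0,0]*d,-(v-K[1,2])/K[1,1]*d,-d],-1)
    A=np.array(g["attitude"]); A=R.from_rotvec(A).as_matrix() if A.size==3 else A
    return P@A.T+np.array(g["origin"])
def save(n,f): cv2.imwrite(n,f[...,::-1])
E
python3 - <<'E'
from h import *
s=read_state();print({k:np.round(v,3).tolist() for k,v in s.items()})
for n in("scene","top"):
    g=grab_frame(n);print(n,g["intrinsics"],g["origin"],g["attitude"],[k for k in g])
    save(f"pics/{n}0.png",g["frame"]);np.savez(f"{n}0.npz",f=g["frame"],P=pts(g))
E
```

```text
pics
{'clock': 0.0, 'q': [1.224, 0.322, -0.07, 1.452, 0.023, 1.371, -0.057], 'qvel': [0.001, 0.001, -0.0, -0.0, 0.0, 0.002, 0.001], 'joint_torque': [-0.0, -49.358, -0.382, -31.433, 0.013, 0.011, -0.0], 'tcp_pos': [229.228, -607.675, 230.225], 'ee_rot': [-3.089, -0.563, 0.001], 'force': [0.464, 0.019, 0.773], 'torque': [-0.034, 0.049, 0.073], 'grasp_force': 0.0, 'grip_width': 85.825}
scene [[487.868454     0.         308.47525849]
 [  0.         487.868454   246.49686383]
 [  0.           0.           1.        ]] [ 986.49461026  980.27293074 1024.67889506] [0.26739158 1.10598987 2.43605041] ['frame', 'depth', 'intrinsics', 'origin', 'attitude']
top [[591.88433441   0.         319.68421275]
 [  0.         591.88433441 235.56413666]
 [  0.           0.           1.        ]] [ 379.77297476   82.95314924 1590.05056326] [ 0.08823672 -0.08790288 -1.5452205 ] ['frame', 'depth', 'intrinsics', 'origin', 'attitude']
```

View pics/scene0.png

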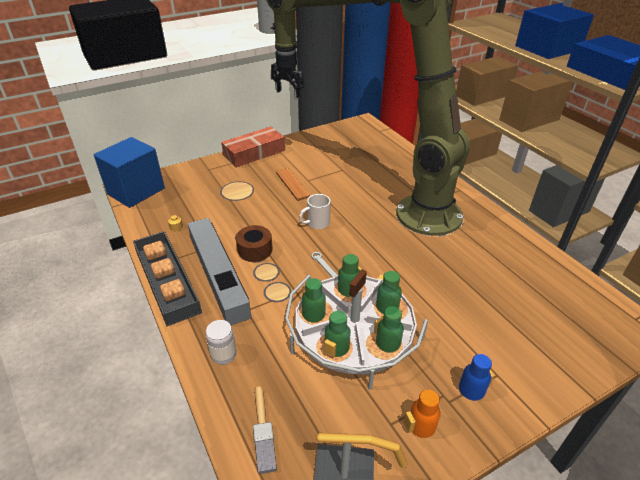

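View pics/top0.png

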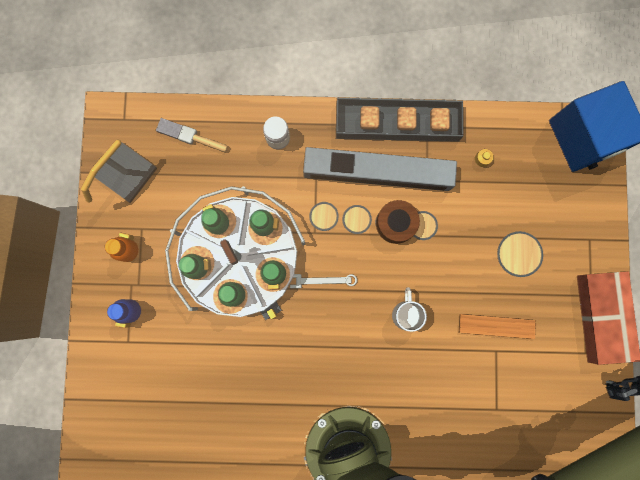

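Run:
```python
from h import *
T=np.load("top0.npz");S=np.load("scene0.npz")
a=cv2.resize(T["f"][180:330,160:360],(800,600),interpolation=cv2.INTER_CUBIC);save("pics/topc.png",a)
a=cv2.resize(S["f"][240:390,270:440],(680,600),interpolation=cv2.INTER_CUBIC);save("pics/scenec.png",a)
def p(u,v): return T["P"][v,u].round(1)
for n,(u,v) in dict(m3=(324,217),m2=(357,219),m0=(430,226),park=(520,253),block=(380,222),pointer=(271,311),bar=(230,250),mug=(405,320),readerL=(307,180),readerR=(453,188)).items(): print(n,p(u,v))
P=T["P"];f=T["f"].astype(int)
def circ(pp):
    A=np.c_[2*pp[:,:2],np.ones(len(pp))];c=np.linalg.lstsq(A,(pp[:,:2]**2).sum(1),rcond=None)[0];return c[:2],np.sqrt(c[2]+c[0]**2+c[1]**2)
# block top
v,u=np.mgrid[:480,:640]
m=(abs(P[...,2]-60)<8)&(u>370)&(u<420)&(v>195)&(v<245);q=P[m];
h=cv2.convexHull(q[:,:2].astype(np.float32));print("block",cv2.minEnclosingCircle(h),np.median(q[:,2]))
# light discs
for n,(x0,x1,y0,y1) in dict(m3=(305,340,200,235),m2=(340,374,202,237),park=(493,547,228,280)).items():
    hsv=cv2.cvtColor(T["f"],cv2.COLOR_RGB2HSV)
    g=(f[...,2]>110)&(f[...,0]>190)&(u>x0)&(u<x1)&(v>y0)&(v<y1)
    q=P[g];print(n,g.sum(),q.mean(0).round(1),cv2.minEnclosingCircle(q[:,:2].astype(np.float32)))
# jar tops
m=(abs(P[...,2]-160)<6)&(u>165)&(u<310)&(v>180)&(v<325)
nl,lab,st,c=cv2.connectedComponentsWithStats(m.astype(np.uint8))
for i in range(1,nl):
    if st[i,4]>20: q=P[lab==i];print("top",c[i].round(),st[i,4],q.mean(0).round(1))
m=(abs(P[...,2]-200)<6)&(u>200)&(u<260)&(v>220)&(v<280);q=P[m];print("bar",m.sum(),cv2.minAreaRect(q[:,:2].astype(np.float32)),q.mean(0))
```

```text
m3 [609.7  75.    4.2]
m2 [606.7 -14.5   2.2]
m0 [ 592.4 -212.5    1.3]
park [ 525.4 -457.1   -4.7]
block [591.7 -70.9  62.3]
pointer [354.8 206.4  48.8]
bar [497.9 296.2 195.9]
mug [ 338.8 -146.8    0.9]
readerL [710.4 123.6   4.4]
readerR [ 699.6 -276.2   -4.6]
block ((597.27490234375, -119.28678894042969), 55.43607711791992) 59.613257462905494
m3 474 [6.132e+02 7.620e+01 3.000e-01] ((613.5032348632812, 76.16716766357422), 33.941349029541016)
m2 473 [ 6.071e+02 -1.340e+01  3.000e-01] ((607.3370361328125, -13.833592414855957), 33.909423828125)
park 1320 [ 522.1 -452.1    8.9] ((458.73602294921875, -213.18563842773438), 306.4855651855469)
top [209. 217.] 215 [581.5 355.8 159.4]
top [259. 218.] 214 [580.3 234.6 159.2]
top [187. 264.] 224 [464.2 405.4 159.4]
top [271. 271.] 218 [452.1 201.9 159.2]
top [227. 293.] 221 [395.9 305.7 158.9]
bar 159 ((495.54376220703125, 301.60479736328125), (59.03158950805664, 15.695406913757324), 28.724470138549805) [495.72092894 301.64001376 198.81507352]
```

View pics/topc.png

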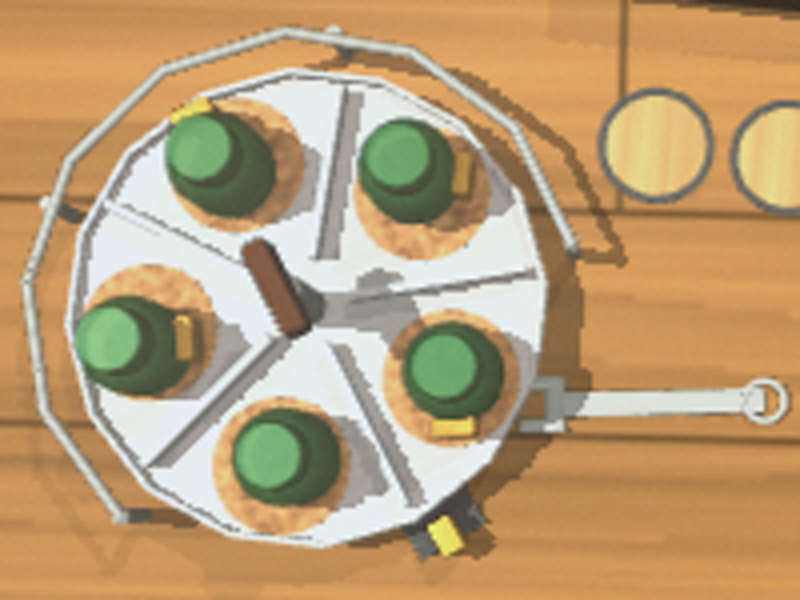

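View pics/scenec.png

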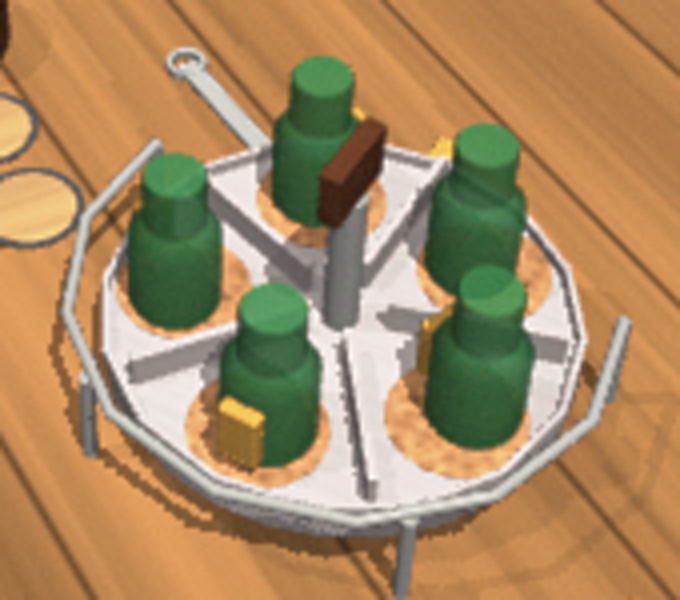

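```bash
cat >> h.py <<'E'
def plane(g,u,v,z):
    K=np.array(g["intrinsics"]);u=np.asarray(u,float);v=np.asarray(v,float)
    d=np.stack([(u-K[0,2])/K[0,0],-(v-K[1,2])/K[1,1],-np.ones_like(u)],-1)
    d=d@R.from_rotvec(g["attitude"]).as_matrix().T;o=np.array(g["origin"])
    return (o+d*((z-o[2])/d[...,2])[...,None])[...,:2]
def rel(T,yaw=None,s=None):
    """world xyz mm -> shift in cm, and spin to bring tool-y direction (mod pi) to yaw"""
    s=s or read_state();M=R.from_rotvec(s["ee_rot"]).as_matrix()
    d=M.T@(np.array(T,float)-s["tcp_pos"])/10
    yy=np.arctan2(M[1,1],M[0,1]); sp=None
    if yaw is not None: sp=-((yaw-yy+np.pi/2)%np.pi-np.pi/2)  # z down: spin+ = world -
    return d.round(2).tolist(), None if sp is None else round(float(sp),3)
def ty():
    M=R.from_rotvec(read_state()["ee_rot"]).as_matrix();return np.arctan2(M[1,1],M[0,1])
E
python3 - <<'E'
from h import *
g=grab_frame("top");f=g["frame"].astype(int);P=pts(g)
v,u=np.mgrid[:480,:640]
for n,(x0,x1,y0,y1) in dict(m3=(305,340,200,235),m2=(340,374,202,237),park=(490,550,225,285)).items():
    m=(f[...,0]>185)&(f[...,2]>105)&(f[...,1]>150)&(u>x0)&(u<x1)&(v>y0)&(v<y1)
    nl,lab,st,c=cv2.connectedComponentsWithStats(m.astype(np.uint8));i=1+st[1:,4].argmax()
    q=plane(g,*np.nonzero(lab==i)[::-1],0);
    print(n,st[i],plane(g,*c[i],0).round(1),cv2.minEnclosingCircle(q.astype(np.float32)))
m=(abs(P[...,2]-60)<8)&(u>370)&(u<420)&(v>195)&(v<245)
c=cv2.minEnclosingCircle(np.argwhere(m)[:,::-1].astype(np.float32));print("block",c,plane(g,*c[0],60))
m=(abs(P[...,2]-70)<6)&(u>295)&(u<465)&(v>140)&(v<195)
r=cv2.minAreaRect(plane(g,*np.nonzero(m)[::-1],70).astype(np.float32));print("reader",r)
# seals
hsv=cv2.cvtColor(g["frame"],cv2.COLOR_RGB2HSV)
m=(hsv[...,0]>18)&(hsv[...,0]<32)&(hsv[...,1]>150)&(hsv[...,2]>130)&(P[...,2]>60)&(P[...,2]<125)&(u>165)&(u<310)&(v>180)&(v<325)
nl,lab,st,c=cv2.connectedComponentsWithStats(m.astype(np.uint8),connectivity=8)
for i in range(1,nl):
    if st[i,4]>5: print("seal",st[i],c[i].round(1),plane(g,*c[i],100).round(1),np.median(P[lab==i],0).round(1))
m=(abs(P[...,2]-160)<8)&(u>165)&(u<310)&(v>180)&(v<325)
nl,lab,st,c=cv2.connectedComponentsWithStats(m.astype(np.uint8))
for i in range(1,nl):
    if st[i,4]>20: e=cv2.minEnclosingCircle(np.argwhere(lab==i)[:,::-1].astype(np.float32)); print("jar",c[i].round(1),e[0],plane(g,*c[i],160).round(1))
m=(abs(P[...,2]-200)<8)&(u>210)&(u<250)&(v>225)&(v<275);q=plane(g,*np.nonzero(m)[::-1],200)
print("bar",cv2.minAreaRect(q.astype(np.float32)),q.mean(0))
print("ty",ty())
E
```

```text
m3 [312 204  25  25 478] [613.4  76.3] ((613.3025512695312, 76.39923858642578), 33.968502044677734)
m2 [345 207  24  25 475] [607.  -13.5] ((607.050048828125, -13.87298583984375), 33.64619064331055)
park [ 500  234   41   41 1328] [ 522.8 -455.2] ((523.1047973632812, -455.4858703613281), 55.67624282836914)
block ((397.999267578125, 220.78147888183594), 21.117706298828125) [ 596.30983147 -118.02611668]
reader ((734.958984375, -66.8531494140625), (398.7100524902344, 75.26304626464844), 86.01271057128906)
seal [269 288   9   1   9] [273. 288.] [413.  199.2] [413.  199.2 102. ]
jar [209.2 216.7] (209.6999969482422, 216.82000732421875) [581.3 355.7]
jar [258.9 218.4] (258.78302001953125, 218.42453002929688) [580.  234.5]
jar [186.7 264.2] (186.6568603515625, 264.2843017578125) [464.1 405. ]
jar [270.4 271. ] (270.5, 271.0) [452.5 202. ]
jar [226.6 293.4] (226.58804321289062, 293.37420654296875) [396.1 305.6]
bar ((494.87164306640625, 300.6816711425781), (59.67947006225586, 15.725831985473633), 28.671194076538086) [494.53066037 300.84068178]
ty -1.2099785541583001
```

Run:
```python
from h import *
print(rel([616,-30.5,230],-0.215),rel([616,-30.5,18],-0.215))
```

```text
([56.56, -40.36, 0.1], -0.995) ([56.57, -40.33, 21.3], -0.995)
```

Emit:
drive_tool --targets '[{"x": 56.6,"y": -40.4,"z": 0,"spin": -0.995,"gripper": 8.5},{"x": 56.6,"y": -40.4,"z": 0,"spin": -0.995},{"x": 56.6,"y": -40.4,"z": 0,"spin": -0.995},{"x": 56.6,"y": -40.4,"z": 0,"spin": -0.995},{"x": 56.6,"y": -40.4,"z": 0,"spin": -0.995},{"x": 56.6,"y": -40.4,"z": 0,"spin": -0.995},{"x": 56.6,"y": -40.4,"z": 0,"spin": -0.995},{"x": 56.6,"y": -40.4,"z": 0,"spin": -0.995},{"x": 56.6,"y": -40.4,"z": 0,"spin": -0.995},{"x": 56.6,"y": -40.4,"z": 0,"spin": -0.995},{"x": 56.6,"y": -40.4,"z": 0,"spin": -0.995},{"x": 56.6,"y": -40.4,"z": 0,"spin": -0.995},{"x": 56.6,"y": -40.4,"z": 0,"spin": -0.995},{"x": 56.6,"y": -40.4,"z": 0,"spin": -0.995},{"x": 56.6,"y": -40.4,"z": 0,"spin": -0.995}]'

```text
validation failed for argument at $.ta...
```

Emit:
drive_tool --targets '[{"x": 56.6,"y": -40.4,"z": 0.0,"spin": -0.995,"gripper": 8.5},{"x": 56.6,"y": -40.4,"z": 0.0,"spin": -0.995,"gripper": 8.5},{"x": 56.6,"y": -40.4,"z": 0.0,"spin": -0.995,"gripper": 8.5},{"x": 56.6,"y": -40.4,"z": 0.0,"spin": -0.995,"gripper": 8.5},{"x": 56.6,"y": -40.4,"z": 0.0,"spin": -0.995,"gripper": 8.5},{"x": 56.6,"y": -40.4,"z": 0.0,"spin": -0.995,"gripper": 8.5},{"x": 56.6,"y": -40.4,"z": 0.0,"spin": -0.995,"gripper": 8.5},{"x": 56.6,"y": -40.4,"z": 0.0,"spin": -0.995,"gripper": 8.5},{"x": 56.6,"y": -40.4,"z": 0.0,"spin": -0.995,"gripper": 8.5},{"x": 56.6,"y": -40.4,"z": 0.0,"spin": -0.995,"gripper": 8.5},{"x": 56.6,"y": -40.4,"z": 0.0,"spin": -0.995,"gripper": 8.5},{"x": 56.6,"y": -40.4,"z": 0.0,"spin": -0.995,"gripper": 8.5},{"x": 56.6,"y": -40.4,"z": 0.0,"spin": -0.995,"gripper": 8.5},{"x": 56.6,"y": -40.4,"z": 0.0,"spin": -0.995,"gripper": 8.5}]'

```text
clock: 1.9
tcp_pos: [615.8, -32.8, 231.0]
ee_rot: [2.449, 1.966, -0.002]
force: [0.4, -0.4, 0.6]
grip_width: 85.2
grasp_force: 0.0
```

Run:
```python
from h import *
print(ty(),rel([615.8,-30.5,18],-0.215), rel([523+.2134*55,-455+.977*55,18],-0.215)); g=grab_frame("wrist");save("pics/w0.png",g["frame"]);print(g["intrinsics"],g["mount"])
```

```text
-0.21796943513391306 ([0.26, -0.04, 21.3], -0.003) ([-37.69, 0.07, 21.36], -0.003)
[[371.64829954   0.         319.06040478]
 [  0.         371.64829954 241.5886085 ]
 [  0.           0.           1.        ]] [[ 8.42991779e-04  9.51627990e-01  3.07251456e-01  7.88505110e+01]
 [ 9.99997840e-01 -2.18490270e-04 -2.06693407e-03 -4.84422094e-01]
 [-1.89982086e-03  3.07252535e-01 -9.51626119e-01 -1.42050816e+02]
 [ 0.00000000e+00  0.00000000e+00  0.00000000e+00  1.00000000e+00]]
```

View pics/w0.png

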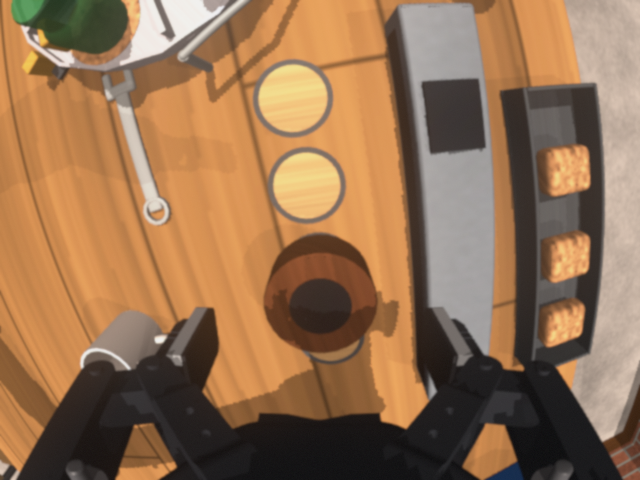

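Emit:
drive_tool --targets '[{"x": 0.0,"y": 0.0,"z": 6.0,"spin": 0.0,"gripper": 8.5},{"x": 0.0,"y": 0.0,"z": 12.0,"spin": 0.0,"gripper": 8.5},{"x": 0.0,"y": 0.0,"z": 17.0,"spin": 0.0,"gripper": 8.5},{"x": 0.0,"y": 0.0,"z": 21.0,"spin": 0.0,"gripper": 8.5},{"x": -2.0,"y": 0.0,"z": 21.3,"spin": 0.0,"gripper": 8.5},{"x": -3.0,"y": 0.0,"z": 21.3,"spin": 0.0,"gripper": 8.5},{"x": -4.0,"y": 0.0,"z": 21.3,"spin": 0.0,"gripper": 8.5},{"x": -6.0,"y": 0.0,"z": 21.3,"spin": 0.0,"gripper": 8.5},{"x": -8.0,"y": 0.0,"z": 21.3,"spin": 0.0,"gripper": 8.5},{"x": -10.0,"y": 0.0,"z": 21.3,"spin": 0.0,"gripper": 8.5},{"x": -12.0,"y": 0.0,"z": 21.3,"spin": 0.0,"gripper": 8.5},{"x": -14.0,"y": 0.0,"z": 21.3,"spin": 0.0,"gripper": 8.5},{"x": -16.0,"y": 0.0,"z": 21.3,"spin": 0.0,"gripper": 8.5},{"x": -18.0,"y": 0.0,"z": 21.3,"spin": 0.0,"gripper": 8.5},{"x": -20.0,"y": 0.0,"z": 21.3,"spin": 0.0,"gripper": 8.5},{"x": -22.0,"y": 0.0,"z": 21.3,"spin": 0.0,"gripper": 8.5},{"x": -24.0,"y": 0.0,"z": 21.3,"spin": 0.0,"gripper": 8.5},{"x": -26.0,"y": 0.0,"z": 21.3,"spin": 0.0,"gripper": 8.5},{"x": -27.0,"y": 0.0,"z": 21.3,"spin": 0.0,"gripper": 8.5},{"x": -27.0,"y": 0.0,"z": 21.3,"spin": 0.0,"gripper": 8.5}]'

```text
clock: 4.45
tcp_pos: [559.9, -295.2, 20.1]
ee_rot: [2.445, 1.968, 0.003]
force: [2.2, 1.5, 2.8]
grip_width: 85.2
grasp_force: 1.9
```

```bash
cat >> h.py <<'E'
def fitblock(g):
    P=pts(g);f=g["frame"].astype(int)
    m=(abs(P[...,2]-60)<8)&(f.sum(-1)<330)&(f[...,0]>f[...,2]+15)&(P[...,1]<60)&(P[...,0]>400)&(P[...,0]<690)
    nl,lab,st,c=cv2.connectedComponentsWithStats(m.astype(np.uint8));i=1+st[1:,4].argmax()
    b=np.nonzero(lab==i)[::-1];return c[i],st[i],cv2.minEnclosingCircle(plane(g,*b,60).astype(np.float32))
E
python3 - <<'E'
from h import *
g=grab_frame("top");print(fitblock(g),read_state()["tcp_pos"]);save("pics/t1.png",cv2.resize(g["frame"][160:360,340:600],None,fx=3,fy=3))
E
```

```text
(array([476.52380952, 255.01190476]), array([471, 249,  11,  13,  84], dtype=int32), ((511.60003662109375, -324.6339111328125), 16.719482421875)) [ 559.86927526 -295.03211008   19.80164094]
```

View pics/t1.png

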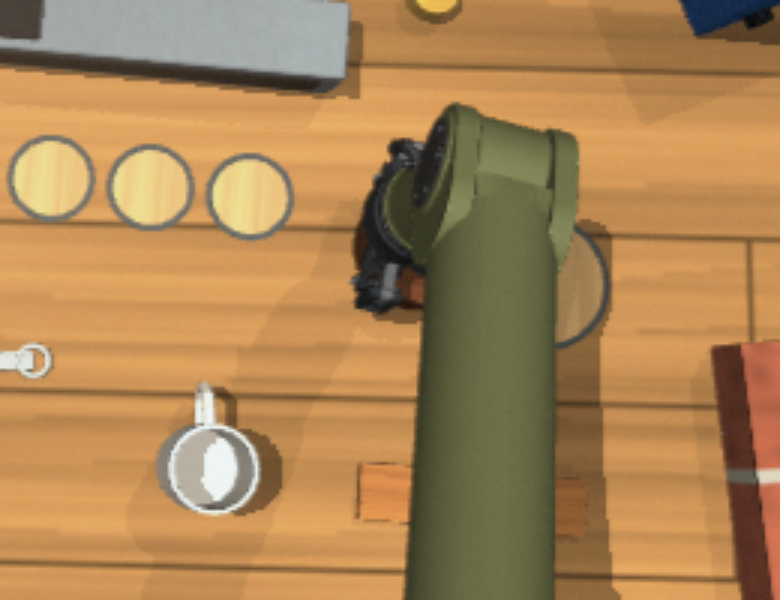

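Emit:
drive_tool --targets '[{"x": -2.0,"y": 0.0,"z": 0.0,"spin": 0.0,"gripper": 8.5},{"x": -4.0,"y": 0.0,"z": 0.0,"spin": 0.0,"gripper": 8.5},{"x": -6.0,"y": 0.0,"z": 0.0,"spin": 0.0,"gripper": 8.5},{"x": -8.0,"y": 0.0,"z": 0.0,"spin": 0.0,"gripper": 8.5},{"x": -9.5,"y": 0.0,"z": 0.0,"spin": 0.0,"gripper": 8.5},{"x": -10.5,"y": 0.0,"z": 0.0,"spin": 0.0,"gripper": 8.5},{"x": -10.9,"y": 0.0,"z": 0.0,"spin": 0.0,"gripper": 8.5},{"x": -10.9,"y": 0.0,"z": 0.0,"spin": 0.0,"gripper": 8.5},{"x": -8.0,"y": 0.0,"z": 0.0,"spin": 0.0,"gripper": 8.5},{"x": -5.0,"y": 0.0,"z": 0.0,"spin": 0.0,"gripper": 8.5},{"x": 0.0,"y": 0.0,"z": -4.0,"spin": 0.0,"gripper": 8.5},{"x": 6.0,"y": 0.0,"z": -6.0,"spin": 0.0,"gripper": 8.5},{"x": 11.0,"y": 0.0,"z": -6.0,"spin": 0.0,"gripper": 8.5},{"x": 11.0,"y": 0.0,"z": -6.0,"spin": 0.0,"gripper": 8.5}]'

```text
clock: 6.25
tcp_pos: [583.2, -181.1, 79.0]
ee_rot: [-2.438, -1.981, -0.002]
force: [0.1, 0.4, -0.1]
grip_width: 85.1
grasp_force: 0.0
```

Run:
```python
from h import *
g=grab_frame("top");print(fitblock(g),read_state()["tcp_pos"]);save("pics/t2.png",cv2.resize(g["frame"][160:360,380:640],None,fx=3,fy=3))
d=np.array([-.2134,-.977]);t=read_state()["tcp_pos"]
```

```text
(array([522.2333001 , 250.38185444]), array([ 501,  230,   43,   42, 1003], dtype=int32), ((526.624267578125, -441.2676696777344), 56.068485260009766)) [ 582.26393495 -185.09136702   78.48196872]
```

View pics/t2.png

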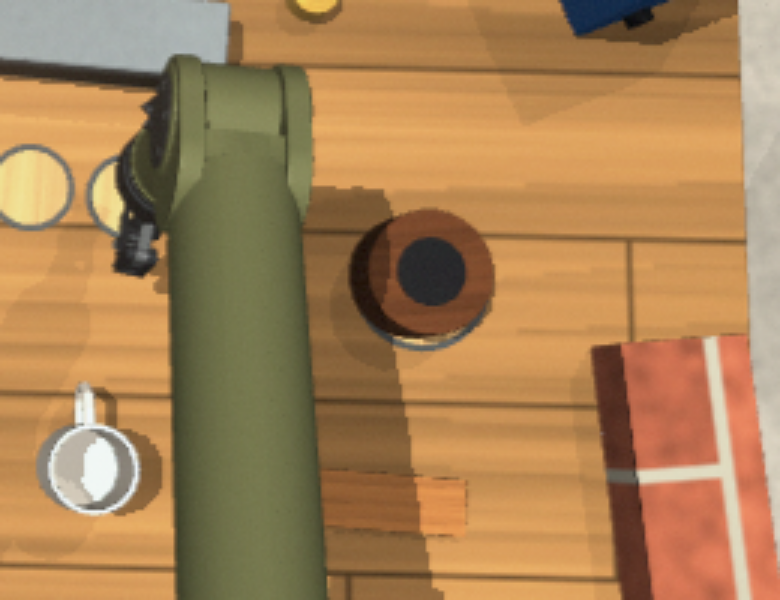

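Run:
```python
from h import *
g=grab_frame("top")
print(plane(g,523.7,250.7,60))
P=pts(g);z=P[...,2];m=(abs(z-60)<4.5);v,u=np.mgrid[:480,:640];m&=(u>490)&(u<560)&(v>220)&(v<290)
m=cv2.morphologyEx(m.astype(np.uint8),cv2.MORPH_CLOSE,np.ones((3,3)))
c,_=cv2.findContours(m,cv2.RETR_EXTERNAL,cv2.CHAIN_APPROX_NONE);c=max(c,key=cv2.contourArea)
e=cv2.fitEllipse(c);print(e,plane(g,*e[0],60))
d=np.array([-.2134,-.977])
c=plane(g,*e[0],60);k=np.array([523,-455.3])
for off in (80,):
    print(rel([*(k-d*off),18],-0.215),rel([*(k-d*off),80],-.215))
s=read_state()["tcp_pos"][:2]; print(np.dot(c-s,d))
```

```text
[ 525.74461882 -444.87300865]
((522.662109375, 250.22747802734375), (40.27581024169922, 41.82484817504883), 132.87655639648438) [ 526.91173796 -442.19756502]
([-19.39, -0.03, 6.05], 0.001) ([-19.41, -0.03, -0.15], 0.001)
260.44095033943677
```

Emit:
drive_tool --targets '[{"x": -6.0,"y": 0.0,"z": 0.0,"spin": 0.0,"gripper": 8.5},{"x": -12.0,"y": 0.0,"z": 0.0,"spin": 0.0,"gripper": 8.5},{"x": -17.0,"y": 0.0,"z": 2.0,"spin": 0.0,"gripper": 8.5},{"x": -17.5,"y": 0.0,"z": 6.1,"spin": 0.0,"gripper": 8.5},{"x": -19.5,"y": 0.0,"z": 6.1,"spin": 0.0,"gripper": 8.5},{"x": -21.0,"y": 0.0,"z": 6.1,"spin": 0.0,"gripper": 8.5},{"x": -22.0,"y": 0.0,"z": 6.1,"spin": 0.0,"gripper": 8.5},{"x": -22.6,"y": 0.0,"z": 6.1,"spin": 0.0,"gripper": 8.5},{"x": -23.1,"y": 0.0,"z": 6.1,"spin": 0.0,"gripper": 8.5},{"x": -23.1,"y": 0.0,"z": 6.1,"spin": 0.0,"gripper": 8.5},{"x": -20.0,"y": 0.0,"z": 6.1,"spin": 0.0,"gripper": 8.5},{"x": -16.0,"y": 0.0,"z": 4.0,"spin": 0.0,"gripper": 8.5},{"x": -10.0,"y": 0.0,"z": 0.0,"spin": 0.0,"gripper": 8.5},{"x": -5.0,"y": 0.0,"z": -4.0,"spin": 0.0,"gripper": 8.5},{"x": 0.0,"y": 0.0,"z": -10.0,"spin": 0.0,"gripper": 8.5},{"x": 0.0,"y": 0.0,"z": -15.0,"spin": 0.0,"gripper": 8.5}]'

```text
clock: 8.35
tcp_pos: [581.6, -185.6, 220.2]
ee_rot: [-2.442, -1.976, 0.002]
force: [1.1, -1.9, 0.5]
grip_width: 85.2
grasp_force: 0.0
```

```bash
cat >> h.py <<'E'
def blk(g):
    P=pts(g);z=P[...,2];m=(abs(z-60)<4.5);v,u=np.mgrid[:480,:640];m&=(u>480)&(u<570)&(v>210)&(v<300)
    m=cv2.morphologyEx(m.astype(np.uint8),cv2.MORPH_CLOSE,np.ones((3,3)))
    c,_=cv2.findContours(m,cv2.RETR_EXTERNAL,cv2.CHAIN_APPROX_NONE);c=max(c,key=cv2.contourArea)
    e=cv2.fitEllipse(c);return e,plane(g,*e[0],60)
E
python3 - <<'E'
from h import *
g=grab_frame("top");print(blk(g))
# expected pixel of top centre for block on park
K=g["intrinsics"];M=R.from_rotvec(g["attitude"]).as_matrix()
for p in([523,-455.3,60],[523,-455.3,0]):
    q=M.T@(np.array(p)-g["origin"]);print(K[0,2]-K[0,0]*q[0]/q[2],K[1,2]+K[1,1]*q[1]/q[2])
save("pics/t3.png",cv2.resize(g["frame"][220:285,480:560],None,fx=6,fy=6,interpolation=cv2.INTER_CUBIC))
print(rel([494.8,300.8,240],2.071),rel([494.8,300.8,172],2.071),read_state()["q"],read_state()["tcp_pos"])
E
```

```text
(((527.360595703125, 251.17787170410156), (40.15398406982422, 42.104331970214844), 129.3177032470703), array([ 524.72602398, -454.35387595]))
527.7357745868692 251.84938210160178
519.9350406073181 253.73993918113476
([45.63, -19.04, -1.31], 0.862) ([45.65, -19.13, 5.49], 0.862) [ 0.75111138  0.28845875 -0.59552713  1.54055925  0.16689538  1.34932578
 -0.0687373 ] [ 586.49769765 -185.13189154  230.4799932 ]
```

View pics/t3.png

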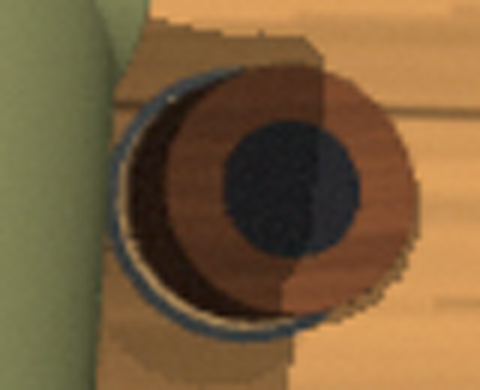

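Emit:
drive_tool --targets '[{"x": 45.6,"y": -19.0,"z": -1.3,"spin": 0.862,"gripper": 8.5},{"x": 45.6,"y": -19.0,"z": -1.3,"spin": 0.862,"gripper": 8.5},{"x": 45.6,"y": -19.0,"z": -1.3,"spin": 0.862,"gripper": 8.5},{"x": 45.6,"y": -19.0,"z": -1.3,"spin": 0.862,"gripper": 8.5},{"x": 45.6,"y": -19.0,"z": -1.3,"spin": 0.862,"gripper": 8.5},{"x": 45.6,"y": -19.0,"z": -1.3,"spin": 0.862,"gripper": 8.5},{"x": 45.6,"y": -19.0,"z": -1.3,"spin": 0.862,"gripper": 8.5},{"x": 45.6,"y": -19.0,"z": -1.3,"spin": 0.862,"gripper": 8.5},{"x": 45.6,"y": -19.0,"z": -1.3,"spin": 0.862,"gripper": 8.5},{"x": 45.6,"y": -19.0,"z": -1.3,"spin": 0.862,"gripper": 8.5},{"x": 45.6,"y": -19.0,"z": -1.3,"spin": 0.862,"gripper": 8.5},{"x": 45.6,"y": -19.0,"z": -1.3,"spin": 0.862,"gripper": 8.5},{"x": 45.6,"y": -19.0,"z": -1.3,"spin": 0.862,"gripper": 8.5}]'

```text
clock: 10.02
tcp_pos: [493.9, 296.1, 232.0]
ee_rot: [3.046, 0.765, 0.0]
force: [-0.7, 0.1, -0.3]
grip_width: 85.0
grasp_force: 0.0
```

```bash
cat >> h.py <<'E'
def wplane(g,s,u,v,z):
    K=np.array(g["intrinsics"]);M=np.array(g["mount"])
    a=(np.asarray(u,float)-K[0,2])/K[0,0];b=(np.asarray(v,float)-K[1,2])/K[1,1]
    r=np.hypot(a,b);k=np.where(r>1e-9,np.sin(r)/np.maximum(r,1e-9),1)
    d=np.stack([a*k,-b*k,-np.cos(r)],-1)
    W=R.from_rotvec(s["ee_rot"]).as_matrix();d=d@(W@M[:3,:3]).T;o=W@M[:3,3]+s["tcp_pos"]
    return (o+d*((z-o[2])/d[...,2])[...,None])[...,:2]
E
python3 - <<'E'
from h import *
s=read_state();g=grab_frame("wrist");save("pics/w1.png",g["frame"]);print(s["tcp_pos"],s["q"],ty())
np.save("w1.npy",{"g":g,"s":s},allow_pickle=True)
E
```

```text
[493.90621605 296.08976812 232.02900695] [ 0.11831488  0.24918178 -0.82219086  1.6169669   0.18650631  1.35684817
 -1.80697557] -1.0782022852716422
```

View pics/w1.png

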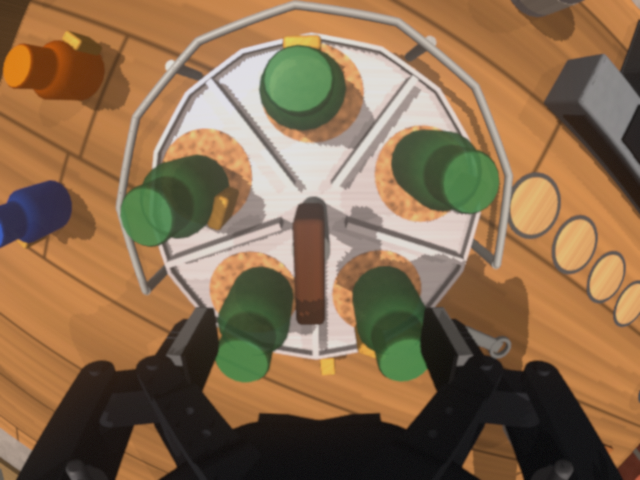

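Run:
```python
from h import *
D=np.load("w1.npy",allow_pickle=True).item();g,s=D["g"],D["s"]
w=lambda u,v,z:wplane(g,s,u,v,z)
ax=np.array([494.8,300.7])
p=w(328,363,46);print("pointer",p,np.linalg.norm(p-ax),np.degrees(np.arctan2(*(p-ax)[::-1])))
t=grab_frame("top");p=plane(t,271.7,313.7,46);print("pointer top",p,np.linalg.norm(p-ax),np.degrees(np.arctan2(*(p-ax)[::-1])))
a,b=w(310,322,200),w(312,240,200);print("bar",a,b,np.degrees(np.arctan2(*(b-a)[::-1])))
f=g["frame"].astype(int)
# jar tops by green bright
hsv=cv2.cvtColor(g["frame"],cv2.COLOR_RGB2HSV)
for n,(u,v) in dict(A=(298,80),B=(469,181),C=(150,216),D=(403,350),E=(245,354)).items():
    p=w(u,v,160)-ax;print(n,p+ax,np.hypot(*p),np.degrees(np.arctan2(p[1],p[0])))
```

```text
pointer [353.61298776 209.53785368] 168.0604336162937 -147.15033014851278
pointer top [347.92161971 204.60763669] 175.5192322305309 -146.80605178153215
bar [471.34610741 289.66868857] [512.74109245 310.31124383] 26.50418691882973
A [580.94515423 356.36194694] 102.56334595840708 32.86817416325523
B [580.15069389 238.19614392] 105.78975835253408 -36.21599219911975
C [466.65430861 403.51311206] 106.59604099272467 105.30995777826847
D [459.73867355 210.77166543] 96.52151040498785 -111.2998528415413
E [404.5285388  307.32893564] 90.5145264308117 175.80011747654794
```

Run:
```python
from h import *
t=grab_frame("top");ax=np.array([494.8,300.7]);L=[]
for n,(u,v) in dict(A=(235,164),B=(423,190),C=(145,331),D=(452,378),E=(282,465)).items():
    p=plane(t,160+u/4-.375,180+v/4-.375,45);L.append(p);print(n,p)
c=np.mean(L,0);print(c)
for p in L: q=p-c;print(np.hypot(*q),np.degrees(np.arctan2(q[1],q[0]))%72)
print(rel([494.8,300.7,172],np.radians(28.5+90)))
```

```text
A [587.5431981  353.07425006]
B [573.25045923 228.73687566]
C [476.11917286 407.11083898]
D [450.23238918 205.63505219]
E [391.21369048 314.10962592]
[495.67178197 301.73332856]
105.24375193716804 29.197967217356783
106.52198506320413 28.74305754436177
107.17613645484535 28.511586200960195
106.29965727907862 28.693204244957357
105.18871429353183 29.24303972180354
([0.3, -0.29, 6.0], -0.004)
```

Emit:
drive_tool --targets '[{"x": 0.0,"y": 0.0,"z": 4.0,"spin": 0.0,"gripper": 8.5},{"x": 0.0,"y": 0.0,"z": 6.5,"spin": 0.0,"gripper": 5.0},{"x": 0.0,"y": 0.0,"z": 6.5,"spin": 0.0,"gripper": 1.0},{"x": 0.0,"y": 0.0,"z": 6.5,"spin": 0.0,"gripper": 1.0},{"x": 0.0,"y": 0.0,"z": 6.5,"spin": 0.0,"gripper": 1.0},{"x": 0.0,"y": 0.0,"z": 6.5,"spin": 0.0,"gripper": 1.0}]' --newtons 30

```text
clock: 10.92
tcp_pos: [492.3, 301.2, 168.8]
ee_rot: [-3.04, -0.771, -0.003]
force: [-1.9, 6.8, -0.1]
grip_width: 15.8
grasp_force: 31.3
```

Emit:
drive_tool --targets '[{"x": 0.0,"y": 0.0,"z": 0.0,"spin": -0.1,"gripper": 1.0},{"x": 0.0,"y": 0.0,"z": 0.0,"spin": -0.25,"gripper": 1.0},{"x": 0.0,"y": 0.0,"z": 0.0,"spin": -0.4,"gripper": 1.0},{"x": 0.0,"y": 0.0,"z": 0.0,"spin": -0.55,"gripper": 1.0},{"x": 0.0,"y": 0.0,"z": 0.0,"spin": -0.7,"gripper": 1.0},{"x": 0.0,"y": 0.0,"z": 0.0,"spin": -0.85,"gripper": 1.0},{"x": 0.0,"y": 0.0,"z": 0.0,"spin": -1.0,"gripper": 1.0},{"x": 0.0,"y": 0.0,"z": 0.0,"spin": -1.15,"gripper": 1.0},{"x": 0.0,"y": 0.0,"z": 0.0,"spin": -1.3,"gripper": 1.0},{"x": 0.0,"y": 0.0,"z": 0.0,"spin": -1.45,"gripper": 1.0},{"x": 0.0,"y": 0.0,"z": 0.0,"spin": -1.6,"gripper": 1.0},{"x": 0.0,"y": 0.0,"z": 0.0,"spin": -1.75,"gripper": 1.0},{"x": 0.0,"y": 0.0,"z": 0.0,"spin": -1.88,"gripper": 1.0},{"x": 0.0,"y": 0.0,"z": 0.0,"spin": -1.96,"gripper": 1.0},{"x": 0.0,"y": 0.0,"z": 0.0,"spin": -1.96,"gripper": 1.0},{"x": 0.0,"y": 0.0,"z": 0.0,"spin": -1.96,"gripper": 1.0}]'

```text
clock: 12.92
tcp_pos: [497.2, 300.8, 168.9]
ee_rot: [1.058, 2.953, 0.018]
force: [10.7, 11.2, -9.8]
grip_width: 15.4
grasp_force: 33.7
```

Run:
```python
from h import *
s=read_state();print(s["tcp_pos"],s["q"],np.degrees(ty())%180, s["force"]) 
print(rel([370,215,240],None))
```

```text
[497.16248347 300.81326843 168.88448911] [ 0.34766849  0.43555944 -1.16429814  1.69094021  0.41571334  1.28029472
 -0.01746412] 50.58266616464024 [10.7354077  11.15324352 -9.76985659]
([4.37, -14.61, -7.3], None)
```

Run:
```python
from h import *
print(rel([407,243.6,240],None))
```

```text
([3.33, -10.05, -7.24], None)
```

Emit:
drive_tool --targets '[{"x": 0.0,"y": 0.0,"z": 0.0,"spin": 0.0,"gripper": 6.0},{"x": 0.0,"y": 0.0,"z": 0.0,"spin": 0.0,"gripper": 6.0},{"x": 0.0,"y": 0.0,"z": -3.0,"spin": 0.0,"gripper": 6.0},{"x": 0.0,"y": 0.0,"z": -7.2,"spin": 0.0,"gripper": 6.0},{"x": 3.3,"y": -10.0,"z": -7.2,"spin": 0.0,"gripper": 6.0},{"x": 3.3,"y": -10.0,"z": -7.2,"spin": 0.0,"gripper": 6.0},{"x": 3.3,"y": -10.0,"z": -7.2,"spin": 0.0,"gripper": 6.0},{"x": 3.3,"y": -10.0,"z": -7.2,"spin": 0.0,"gripper": 6.0}]'

```text
clock: 13.92
tcp_pos: [404.4, 239.7, 239.2]
ee_rot: [1.061, 2.953, -0.006]
force: [0.1, -1.1, 0.1]
grip_width: 59.7
grasp_force: 0.0
```

```bash
cat >> h.py <<'E'
def snap(n):
    s=read_state();g=grab_frame("wrist");save(f"pics/{n}.png",g["frame"])
    np.save(f"{n}.npy",{"g":g,"s":s},allow_pickle=True);print(s["tcp_pos"].round(1),np.round(s["q"],2),"ty",np.degrees(ty()).round(1));return g,s
E
python3 - <<'E'
from h import *
g,s=snap("w2")
E
```

```text
[404.4 239.7 239.2] [ 0.77 -0.11 -1.27  1.83 -0.1   1.34  0.41] ty 50.5
```

View pics/w2.png

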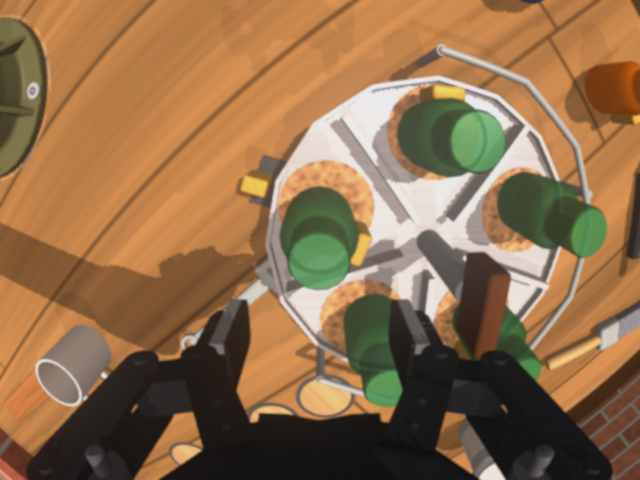

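```bash
cat >> h.py <<'E'
def wpts(g,s):
    K=np.array(g["intrinsics"]);M=np.array(g["mount"]);v,u=np.mgrid[:480,:640]
    a=(u-K[0,2])/K[0,0];b=(v-K[1,2])/K[1,1];r=np.hypot(a,b)+1e-9;k=np.tan(r)/r
    P=np.stack([a*k,-b*k,-np.ones_like(r)],-1)*g["depth"][...,None]
    W=R.from_rotvec(s["ee_rot"]).as_matrix()
    return (P@M[:3,:3].T+M[:3,3])@W.T+s["tcp_pos"]
def jar(g,s,near,zb,verbose=True):
    """jar axis and seal yaw(deg) from wrist frame; near=approx xy, zb=base height"""
    P=wpts(g,s);hsv=cv2.cvtColor(g["frame"],cv2.COLOR_RGB2HSV).astype(int);H,S,V=hsv[...,0],hsv[...,1],hsv[...,2]
    n=np.hypot(P[...,0]-near[0],P[...,1]-near[1])
    top=(abs(P[...,2]-zb-115)<6)&(H>45)&(H<90)&(S>60)&(n<40)
    uv=np.argwhere(top)[:,::-1].astype(np.float32)
    q=wplane(g,s,uv[:,0],uv[:,1],zb+115);c,r=cv2.minEnclosingCircle(q.astype(np.float32));c=np.array(c)
    print("top",top.sum(),"circle",c.round(1),round(r,1),"mean",q.mean(0).round(1))
    c=q.mean(0)
    n=np.hypot(P[...,0]-c[0],P[...,1]-c[1])
    ye=(H>17)&(H<34)&(S>140)&(V>110)&(n<55)&(n>20)&(P[...,2]>zb+8)&(P[...,2]<zb+66)
    z=P[...,2][ye];print("yellow",ye.sum(),"z",np.percentile(z,[5,50,95]).round(0) if len(z) else None)
    tp=ye&(P[...,2]>zb+53)
    if tp.sum()>8:
        uv=np.argwhere(tp)[:,::-1];q=wplane(g,s,uv[:,0],uv[:,1],zb+58)
        rc=cv2.minAreaRect(q.astype(np.float32));d=np.array(rc[0])-c
        L=cv2.boxPoints(rc);e=max([L[1]-L[0],L[2]-L[1]],key=np.linalg.norm);nn=np.array([e[1],-e[0]]);nn*=np.sign(nn@d)
        print("seal top n",tp.sum(),"rect",np.round(rc[1],1),"r",np.hypot(*d).round(1),"yaw ctr",np.degrees(np.arctan2(d[1],d[0])).round(1),"yaw edge",np.degrees(np.arctan2(nn[1],nn[0])).round(1))
    fc=ye&(P[...,2]<zb+50)
    if fc.sum()>30:
        q=P[fc][:,:2];m=q.mean(0);w_,v_=np.linalg.eigh(np.cov((q-m).T));nn=v_[:,0]*np.sign(v_[:,0]@(m-c));d=m-c
        print("face n",fc.sum(),"std",np.sqrt(w_).round(1),"yaw ctr",np.degrees(np.arctan2(d[1],d[0])).round(1),"r",np.hypot(*d).round(1),"yaw normal",np.degrees(np.arctan2(nn[1],nn[0])).round(1))
    return c
E
python3 - <<'E'
from h import *
D=np.load("w2.npy",allow_pickle=True).item();g,s=D["g"],D["s"]
print(wplane(g,s,320,262,160),wplane(g,s,[327],[208],45))
c=jar(g,s,(405,242),45)
print("grasp",rel([*c,118]))
a=wplane(g,s,254,186,46);print("pointer",a)
E
```

```text
[409.92490892 235.93111105] [[407.50006771 246.42550982]]
top 2923 circle [407.6 236. ] 20.9 mean [407.9 236.4]
yellow 321 z [101. 102. 104.]
seal top n 321 rect [ 9.9 26.2] r 35.6 yaw ctr 27.8 yaw edge 35.2
grasp ([-0.46, -0.09, 12.14], None)
pointer [348.28096267 208.14127578]
```

Run:
```python
from h import *
D=np.load("w1.npy",allow_pickle=True).item();g,s=D["g"],D["s"]
for n,p in dict(A=(581,356),B=(580,236),C=(466,404),D=(456,206)).items(): print(n);jar(g,s,p,45)
```

```text
A
top 3805 circle [581.5 356.7] 20.6 mean [581.2 356.4]
yellow 344 z [101. 102. 104.]
seal top n 344 rect [ 9.2 25.2] r 35.6 yaw ctr 29.3 yaw edge 27.2
B
top 2957 circle [580.3 238.4] 20.8 mean [580.1 238.6]
yellow 0 z None
C
top 2580 circle [465.8 405. ] 20.8 mean [466.1 405.1]
yellow 28 z [101. 102. 104.]
seal top n 28 rect [ 4.5 14.8] r 32.4 yaw ctr -73.4 yaw edge -117.5
D
top 1739 circle [455. 206.] 21.2 mean [453.9 207.8]
yellow 105 z [ 92. 102. 108.]
seal top n 96 rect [20.5  6.8] r 35.9 yaw ctr -179.3 yaw edge 165.7
```

Emit:
drive_tool --targets '[{"x": -0.45,"y": -0.1,"z": 3.0,"spin": 0.0,"gripper": 6.5},{"x": -0.45,"y": -0.1,"z": 7.0,"spin": 0.0,"gripper": 6.5},{"x": -0.45,"y": -0.1,"z": 10.5,"spin": 0.0,"gripper": 6.5},{"x": -0.45,"y": -0.1,"z": 12.0,"spin": 0.0,"gripper": 6.5},{"x": -0.45,"y": -0.1,"z": 12.0,"spin": 0.0,"gripper": 6.5},{"x": -0.45,"y": -0.1,"z": 12.0,"spin": 0.0,"gripper": 3.5},{"x": -0.45,"y": -0.1,"z": 12.0,"spin": 0.0,"gripper": 3.5},{"x": -0.45,"y": -0.1,"z": 12.0,"spin": 0.0,"gripper": 3.5}]' --newtons 40

```text
clock: 14.98
tcp_pos: [408.2, 237.6, 120.4]
ee_rot: [1.059, 2.955, 0.001]
force: [-3.0, -0.0, 6.0]
grip_width: 41.3
grasp_force: 39.9
```

Run:
```python
from h import *
s=read_state();print(s["tcp_pos"],s["q"],s["grip_width"],s["grasp_force"],s["force"])
print(rel([594.6,-193.2,250]),rel([594.6,-193.2,75]))
```

```text
[408.177439   237.56926065 120.42342902] [ 0.63483056  0.18779741 -1.2901631   1.98425824  0.20327983  1.11121045
  0.14117637] 41.34070150101696 39.92763876914978 [-3.00709401 -0.00671329  6.03188908]
([-41.78, -21.41, -12.91], None) ([-41.75, -21.44, 4.59], None)
```

Emit:
drive_tool --targets '[{"x": 0.0,"y": 0.0,"z": -3.0,"spin": 0.0,"gripper": 3.5},{"x": 0.0,"y": 0.0,"z": -7.0,"spin": 0.0,"gripper": 3.5},{"x": 0.0,"y": 0.0,"z": -11.0,"spin": 0.0,"gripper": 3.5},{"x": 0.0,"y": 0.0,"z": -13.5,"spin": 0.0,"gripper": 3.5},{"x": -3.0,"y": -1.5,"z": -13.5,"spin": 0.05,"gripper": 3.5},{"x": -7.0,"y": -3.6,"z": -13.5,"spin": 0.1,"gripper": 3.5},{"x": -11.0,"y": -5.6,"z": -13.5,"spin": 0.15,"gripper": 3.5},{"x": -15.0,"y": -7.7,"z": -13.5,"spin": 0.2,"gripper": 3.5},{"x": -19.0,"y": -9.7,"z": -13.5,"spin": 0.25,"gripper": 3.5},{"x": -23.0,"y": -11.8,"z": -13.5,"spin": 0.3,"gripper": 3.5},{"x": -27.0,"y": -13.8,"z": -13.5,"spin": 0.36,"gripper": 3.5},{"x": -31.0,"y": -15.9,"z": -13.5,"spin": 0.42,"gripper": 3.5},{"x": -35.0,"y": -18.0,"z": -13.5,"spin": 0.48,"gripper": 3.5},{"x": -38.5,"y": -19.7,"z": -13.0,"spin": 0.54,"gripper": 3.5},{"x": -40.8,"y": -20.9,"z": -13.0,"spin": 0.593,"gripper": 3.5},{"x": -41.8,"y": -21.4,"z": -12.0,"spin": 0.593,"gripper": 3.5},{"x": -41.8,"y": -21.4,"z": -8.0,"spin": 0.593,"gripper": 3.5},{"x": -41.8,"y": -21.4,"z": -4.0,"spin": 0.593,"gripper": 3.5},{"x": -41.8,"y": -21.4,"z": -1.0,"spin": 0.593,"gripper": 3.5},{"x": -41.8,"y": -21.4,"z": -1.0,"spin": 0.593,"gripper": 3.5}]'

```text
clock: 17.48
tcp_pos: [591.7, -192.8, 125.7]
ee_rot: [-1.872, -2.515, 0.003]
force: [-0.6, -0.9, -3.5]
grip_width: 41.3
grasp_force: 42.0
```

Run:
```python
from h import *
s=read_state();print(s["tcp_pos"],np.round(s["q"],2),s["grip_width"],s["force"],"ty",np.degrees(ty()))
print(rel([594.6,-193.2,76]))
g=grab_frame("wrist");save("pics/w3.png",g["frame"]);P=wpts(g,s);hsv=cv2.cvtColor(g["frame"],cv2.COLOR_RGB2HSV)
m=(hsv[...,0]>17)&(hsv[...,0]<34)&(hsv[...,1]>140)&(np.hypot(P[...,0]-s["tcp_pos"][0],P[...,1]-s["tcp_pos"][1])<60);print(m.sum(),np.argwhere(m).mean(0) if m.sum() else 0, np.median(P[m],0))
```

```text
[ 591.73090709 -192.75371541  125.65686883] [ 0.93  0.47 -0.85  1.62  0.37  1.22  0.3 ] 41.26017836765038 [-0.6404538  -0.85590096 -3.50414379] ty 16.69056189799142
([-0.15, 0.29, 4.96], None)
240 [306.1125 390.9625] [ 625.90837488 -185.03168929  106.56364989]
```

Run:
```python
from h import *
s=read_state();g=grab_frame("wrist");P=wpts(g,s);hsv=cv2.cvtColor(g["frame"],cv2.COLOR_RGB2HSV)
t=s["tcp_pos"]
m=(hsv[...,0]>17)&(hsv[...,0]<34)&(hsv[...,1]>140)&(np.hypot(P[...,0]-t[0],P[...,1]-t[1])<60)
q=P[m]-t;print(np.percentile(q,[1,25,50,75,99],axis=0).round(1))
uv=np.argwhere(m);print(uv.min(0),uv.max(0))
im=g["frame"][230:430,250:450];save("pics/w3c.png",cv2.resize(im,(600,600),interpolation=cv2.INTER_CUBIC))
```

```text
[[-30.5   1.  -55.4]
 [ 31.1   5.9 -34. ]
 [ 34.    7.8 -19.1]
 [ 37.2   8.7 -18.1]
 [ 46.5  17.2  70.1]]
[250 255] [451 467]
```

View pics/w3c.png

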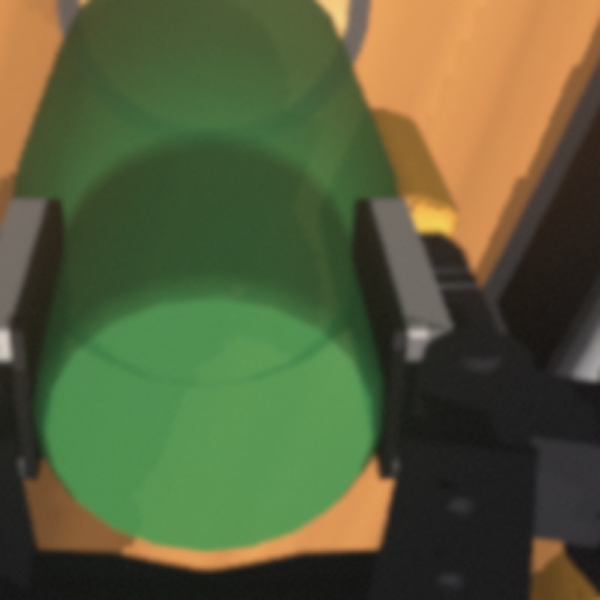

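Run:
```python
from h import *
s=read_state();g=grab_frame("wrist");t=s["tcp_pos"]
for u,v in [(385,298.3),(401.7,300.7),(400.3,297)]:
    p=wplane(g,s,u,v,108.)-t[:2];print(p,np.hypot(*p),np.degrees(np.arctan2(p[1],p[0])))
```

```text
[32.3818178   6.03636865] 32.93963980690221 10.559438543436295
[41.14829685  7.04513654] 41.74705118539448 9.715597248764846
[39.66928001  8.7952551 ] 40.63260130399349 12.501084062209623
```

Emit:
drive_tool --targets '[{"x": -0.15,"y": 0.3,"z": 2.0,"spin": -0.05,"gripper": 3.5},{"x": -0.15,"y": 0.3,"z": 4.0,"spin": -0.05,"gripper": 3.5},{"x": -0.15,"y": 0.3,"z": 4.8,"spin": -0.05,"gripper": 3.5},{"x": -0.15,"y": 0.3,"z": 4.95,"spin": -0.05,"gripper": 3.5},{"x": -0.15,"y": 0.3,"z": 4.95,"spin": -0.05,"gripper": 3.5},{"x": -0.15,"y": 0.3,"z": 4.95,"spin": -0.05,"gripper": 6.0},{"x": -0.15,"y": 0.3,"z": 4.95,"spin": -0.05,"gripper": 6.0},{"x": -0.15,"y": 0.3,"z": 4.95,"spin": -0.05,"gripper": 6.0},{"x": -0.15,"y": 0.3,"z": 2.0,"spin": -0.05,"gripper": 6.0},{"x": -0.15,"y": 0.3,"z": -3.0,"spin": -0.05,"gripper": 6.0},{"x": -0.15,"y": 0.3,"z": -7.0,"spin": -0.05,"gripper": 6.0},{"x": -0.15,"y": 0.3,"z": -7.0,"spin": -0.05,"gripper": 6.0},{"x": -0.15,"y": 0.3,"z": -7.0,"spin": -0.05,"gripper": 6.0}]'

```text
clock: 19.25
tcp_pos: [597.3, -194.3, 198.6]
ee_rot: [-1.814, -2.565, 0.001]
force: [-1.4, -0.5, -0.3]
grip_width: 59.8
grasp_force: 0.0
```

Run:
```python
from h import *
g,s=snap("w4");c=jar(g,s,(594.6,-193.2),0)
P=wpts(g,s);hsv=cv2.cvtColor(g["frame"],cv2.COLOR_RGB2HSV)
print(rel([*c,74]))
```

```text
[ 597.3 -194.3  198.6] [ 0.95  0.42 -0.88  1.53  0.33  1.35  0.38] ty 19.5
top 2722 circle [ 597.6 -195.9] 20.0 mean [ 597.3 -195.5]
yellow 378 z [55. 58. 63.]
seal top n 363 rect [12.2 31.4] r 35.2 yaw ctr 1.5 yaw edge 8.4
([-0.14, 0.0, 12.39], None)
```

Emit:
drive_tool --targets '[{"x": 0.0,"y": 0.0,"z": -1.0,"spin": 1.98,"gripper": 6.0},{"x": 0.0,"y": 0.0,"z": -1.0,"spin": 1.98,"gripper": 6.0},{"x": 0.0,"y": 0.0,"z": -1.0,"spin": 1.98,"gripper": 6.0},{"x": 0.0,"y": 0.0,"z": -1.0,"spin": 1.98,"gripper": 6.0},{"x": 0.0,"y": 0.0,"z": -1.0,"spin": 1.98,"gripper": 6.0},{"x": 0.0,"y": 0.0,"z": -1.0,"spin": 1.98,"gripper": 6.0},{"x": 0.0,"y": 0.0,"z": -1.0,"spin": 1.98,"gripper": 6.0},{"x": 0.0,"y": 0.0,"z": -1.0,"spin": 1.98,"gripper": 6.0},{"x": 0.0,"y": 0.0,"z": -1.0,"spin": 1.98,"gripper": 6.0},{"x": 0.0,"y": 0.0,"z": -1.0,"spin": 1.98,"gripper": 6.0},{"x": 0.0,"y": 0.0,"z": -1.0,"spin": 1.98,"gripper": 6.0},{"x": 0.0,"y": 0.0,"z": -1.0,"spin": 1.98,"gripper": 6.0},{"x": 0.0,"y": 0.0,"z": -1.0,"spin": 1.98,"gripper": 6.0}]'

```text
clock: 20.92
tcp_pos: [597.3, -194.0, 208.1]
ee_rot: [-3.139, 0.106, 0.002]
force: [-0.1, -0.1, -0.0]
grip_width: 60.1
grasp_force: 0.0
```

Run:
```python
from h import *
g,s=snap("w5");c=jar(g,s,(597,-195),0)
save("pics/w5c.png",cv2.resize(g["frame"][100:340,220:420],(500,600),interpolation=cv2.INTER_CUBIC))
```

```text
[ 597.3 -194.   208.1] [ 0.72  0.34 -0.56  1.52  0.18  1.33 -1.5 ] ty -93.9
top 2516 circle [ 599.6 -196.9] 19.9 mean [ 599.4 -197.2]
yellow 439 z [55. 57. 58.]
seal top n 435 rect [67.8 24.6] r 21.4 yaw ctr -42.8 yaw edge -50.9
```

View pics/w5c.png

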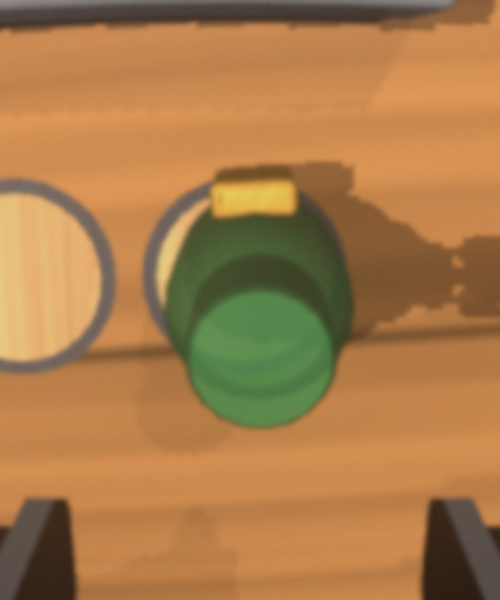

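```bash
python3 - <<'E'
s=open('h.py').read()
s=s.replace('''    z=P[...,2][ye];print''','''    nl,lab,st,_=cv2.connectedComponentsWithStats(ye.astype(np.uint8))
    if nl>1: ye=lab==1+st[1:,4].argmax()
    z=P[...,2][ye];print''')
open('h.py','w').write(s)
E
python3 - <<'E'
from h import *
Cs=[];A=[]
for n,p,zb in (("w2",(405,240),45),("w4",(597,-195),0),("w5",(598,-196),0)):
    D=np.load(n+".npy",allow_pickle=True).item();g,s=D["g"],D["s"];print(n);c=jar(g,s,p,zb)
    M=R.from_rotvec(s["ee_rot"]).as_matrix()[:2,:2]
    if zb==0: Cs.append(c);A.append(np.hstack([np.eye(2),M]))
x=np.linalg.solve(np.vstack(A),np.hstack(Cs));print("true",x[:2],"e tool xy",x[2:])
w=lambda u,v,z:wplane(g,s,220+np.array(u)/2.5-.3,100+np.array(v)/2.5-.3,z)
for a,b,z in (((213,185),(293,180),58),((213,220),(295,216),58)):
    q=w(*zip(a,b),z);d=q[0]-q[1];print(np.degrees(np.arctan2(-d[0],d[1])),q)
# spot1 mark centre & reader edge
q=w((-68,114),(276,276),0);print("s1 centre",w([23],[276],0),"rim r",w([114],[276],0)-w([23],[276],0))
print("s0 left rim",w([145],[270],0))
# reader top-front edge line via depth
P=wpts(g,s);m=(abs(P[...,2]-70)<5)&(P[...,0]>680)&(P[...,1]>-270)&(P[...,1]<-120)
q=P[m];b=[];
for y in range(-260,-120,10):
    k=q[(abs(q[:,1]-y)<5)]
    if len(k)>5:b.append((y,np.percentile(k[:,0],3)))
b=np.array(b);print("reader edge",len(b),np.degrees(np.arctan(np.polyfit(b[:,0],b[:,1],1))) if len(b) else 0,b[:,1].round())
E
```

```text
w2
top 2923 circle [407.6 236. ] 20.9 mean [407.9 236.4]
yellow 321 z [101. 102. 104.]
seal top n 321 rect [ 9.9 26.2] r 35.6 yaw ctr 27.8 yaw edge 35.2
w4
top 2722 circle [ 597.6 -195.9] 20.0 mean [ 597.3 -195.5]
yellow 377 z [55. 58. 63.]
seal top n 363 rect [12.2 31.4] r 35.2 yaw ctr 1.5 yaw edge 8.4
w5
top 2516 circle [ 599.6 -196.9] 19.9 mean [ 599.4 -197.2]
yellow 438 z [55. 57. 58.]
seal top n 434 rect [27.  11.4] r 33.6 yaw ctr -1.0 yaw edge -1.2
true [ 597.79351485 -197.04835659] e tool xy [1.63720932 0.00805068]
-0.1533454601880817 [[ 638.50552862 -185.52627613]
 [ 638.4379133  -210.78990605]]
-0.9401641915684975 [[ 627.28737163 -184.69319877]
 [ 626.85950703 -210.76591643]]
s1 centre [[ 601.44274323 -105.35528882]] rim r [[ -2.83473901 -36.37099342]]
s0 left rim [[ 600.08488667 -154.08086176]]
reader edge 14 [ 3.75953004 89.91920688] [693. 693. 693. 694. 695. 695. 696. 697. 697. 698. 699. 699. 700. 701.]
```

Emit:
drive_tool --targets '[{"x": 0.07,"y": 0.3,"z": 5.0,"spin": 0.0,"gripper": 6.5},{"x": 0.07,"y": 0.3,"z": 10.0,"spin": 0.0,"gripper": 6.5},{"x": 0.07,"y": 0.3,"z": 13.2,"spin": 0.0,"gripper": 6.5},{"x": 0.07,"y": 0.3,"z": 13.2,"spin": 0.0,"gripper": 6.5},{"x": 0.07,"y": 0.3,"z": 13.2,"spin": 0.0,"gripper": 3.5},{"x": 0.07,"y": 0.3,"z": 13.2,"spin": 0.0,"gripper": 3.5},{"x": 0.07,"y": 0.3,"z": 13.2,"spin": 0.0,"gripper": 3.5},{"x": 0.07,"y": 0.3,"z": 12.6,"spin": 0.0,"gripper": 3.5},{"x": -0.3,"y": 0.02,"z": 12.6,"spin": 0.05,"gripper": 3.5},{"x": -0.3,"y": 0.02,"z": 12.6,"spin": 0.05,"gripper": 3.5},{"x": -0.3,"y": 0.02,"z": 13.1,"spin": 0.05,"gripper": 3.5},{"x": -0.3,"y": 0.02,"z": 13.2,"spin": 0.05,"gripper": 3.5},{"x": -0.3,"y": 0.02,"z": 13.2,"spin": 0.05,"gripper": 3.5},{"x": -0.3,"y": 0.02,"z": 13.2,"spin": 0.05,"gripper": 6.0},{"x": -0.3,"y": 0.02,"z": 13.2,"spin": 0.05,"gripper": 6.0},{"x": -0.3,"y": 0.02,"z": 11.0,"spin": 0.05,"gripper": 6.0},{"x": -0.3,"y": 0.02,"z": 6.0,"spin": 0.05,"gripper": 6.0},{"x": -0.3,"y": 0.02,"z": 0.0,"spin": 0.0,"gripper": 6.0},{"x": -0.3,"y": 0.02,"z": 0.0,"spin": 0.0,"gripper": 6.0},{"x": -0.3,"y": 0.02,"z": 0.0,"spin": 0.0,"gripper": 6.0}]'

```text
clock: 23.48
tcp_pos: [594.4, -194.2, 208.5]
ee_rot: [3.139, -0.109, -0.001]
force: [-0.2, -0.3, -1.5]
grip_width: 59.8
grasp_force: 0.0
```

```bash
python3 - <<'E'
s=open('h.py').read()
s=s.replace('''    c=q.mean(0)
''','''    c=q.mean(0)-R.from_rotvec(s["ee_rot"]).as_matrix()[:2,0]*1.6;print("CENTRE",c.round(1))
''').replace('q=wplane(g,s,uv[:,0],uv[:,1],zb+58)','q=wplane(g,s,uv[:,0],uv[:,1],zb+58)-R.from_rotvec(s["ee_rot"]).as_matrix()[:2,0]*1.6')
open('h.py','w').write(s)
E
python3 - <<'E'
from h import *
g,s=snap("w6");jar(g,s,(594,-194),0)
print(rel([495.2,301.2,240],np.radians(50.6)), blk(grab_frame("top"))[1])
E
```

```text
[ 594.4 -194.2  208.5] [ 0.72  0.33 -0.56  1.53  0.18  1.33 -1.5 ] ty -94.0
top 2477 circle [ 595.  -193.5] 20.0 mean [ 594.9 -194. ]
CENTRE [ 593.3 -193.9]
yellow 437 z [56. 57. 59.]
seal top n 434 rect [27.  11.3] r 33.5 yaw ctr -4.4 yaw edge -4.1
([-13.29, -48.74, -3.2], 0.618) [ 524.47792168 -454.27130381]
```

Emit:
drive_tool --targets '[{"x": 0.0,"y": 0.0,"z": -3.2,"spin": -0.18,"gripper": 6.0},{"x": -13.3,"y": -48.7,"z": -3.2,"spin": -2.524,"gripper": 6.0},{"x": -13.3,"y": -48.7,"z": -3.2,"spin": -2.524,"gripper": 6.0},{"x": -13.3,"y": -48.7,"z": -3.2,"spin": -2.524,"gripper": 6.0},{"x": -13.3,"y": -48.7,"z": -3.2,"spin": -2.524,"gripper": 6.0},{"x": -13.3,"y": -48.7,"z": -3.2,"spin": -2.524,"gripper": 6.0},{"x": -13.3,"y": -48.7,"z": -3.2,"spin": -2.524,"gripper": 6.0},{"x": -13.3,"y": -48.7,"z": -3.2,"spin": -2.524,"gripper": 6.0},{"x": -13.3,"y": -48.7,"z": -3.2,"spin": -2.524,"gripper": 6.0},{"x": -13.3,"y": -48.7,"z": -3.2,"spin": -2.524,"gripper": 6.0},{"x": -13.3,"y": -48.7,"z": -3.2,"spin": -2.524,"gripper": 6.0},{"x": -13.3,"y": -48.7,"z": -3.2,"spin": -2.524,"gripper": 6.0},{"x": -13.3,"y": -48.7,"z": -3.2,"spin": -2.524,"gripper": 6.0},{"x": -13.3,"y": -48.7,"z": -3.2,"spin": -2.524,"gripper": 6.0},{"x": -13.3,"y": -48.7,"z": -3.2,"spin": -2.524,"gripper": 6.0},{"x": -13.3,"y": -48.7,"z": -3.2,"spin": -2.524,"gripper": 6.0},{"x": -13.3,"y": -48.7,"z": -3.2,"spin": -2.524,"gripper": 6.0},{"x": -13.3,"y": -48.7,"z": -3.2,"spin": -2.524,"gripper": 6.0}]'

```text
clock: 25.82
tcp_pos: [495.6, 300.9, 241.0]
ee_rot: [1.058, 2.958, -0.0]
force: [0.1, -0.2, 0.5]
grip_width: 60.1
grasp_force: 0.0
```

Run:
```python
from h import *
s=read_state();print(s["tcp_pos"],np.round(s["q"],2),np.degrees(ty()));print(rel([495.2,301.2,168],np.radians(50.6)))
```

```text
[495.63874708 300.87627921 240.96191166] [ 0.37  0.39 -1.21  1.59  0.37  1.42  0.02] 50.62529632051538
([0.06, -0.0, 7.3], 0.0)
```

Emit:
drive_tool --targets '[{"x": 0.0,"y": 0.0,"z": 4.0,"spin": 0.0,"gripper": 6.0},{"x": 0.0,"y": 0.0,"z": 7.2,"spin": 0.0,"gripper": 6.0},{"x": 0.0,"y": 0.0,"z": 7.2,"spin": 0.0,"gripper": 1.0},{"x": 0.0,"y": 0.0,"z": 7.2,"spin": 0.0,"gripper": 1.0},{"x": 0.0,"y": 0.0,"z": 7.2,"spin": 0.0,"gripper": 1.0},{"x": 0.0,"y": 0.0,"z": 7.2,"spin": 0.0,"gripper": 1.0},{"x": 0.0,"y": 0.0,"z": 7.2,"spin": -0.1,"gripper": 1.0},{"x": 0.0,"y": 0.0,"z": 7.2,"spin": -0.25,"gripper": 1.0},{"x": 0.0,"y": 0.0,"z": 7.2,"spin": -0.4,"gripper": 1.0},{"x": 0.0,"y": 0.0,"z": 7.2,"spin": -0.55,"gripper": 1.0},{"x": 0.0,"y": 0.0,"z": 7.2,"spin": -0.7,"gripper": 1.0},{"x": 0.0,"y": 0.0,"z": 7.2,"spin": -0.85,"gripper": 1.0},{"x": 0.0,"y": 0.0,"z": 7.2,"spin": -1.0,"gripper": 1.0},{"x": 0.0,"y": 0.0,"z": 7.2,"spin": -1.15,"gripper": 1.0},{"x": 0.0,"y": 0.0,"z": 7.2,"spin": -1.23,"gripper": 1.0},{"x": 0.0,"y": 0.0,"z": 7.2,"spin": -1.26,"gripper": 1.0},{"x": 0.0,"y": 0.0,"z": 7.2,"spin": -1.26,"gripper": 1.0},{"x": 0.0,"y": 0.0,"z": 7.2,"spin": -1.26,"gripper": 1.0}]' --newtons 30

```text
clock: 28.08
tcp_pos: [496.3, 303.5, 170.8]
ee_rot: [-0.887, 3.009, 0.006]
force: [0.6, 5.4, 4.1]
grip_width: 16.0
grasp_force: 30.9
```

Run:
```python
from h import *
s=read_state();print(s["tcp_pos"],np.round(s["q"],2),np.degrees(ty()),s["grip_width"],s["force"]);print(rel([407,243.6,240],None))
```

```text
[496.29646672 303.45320016 170.76557359] [ 0.43  0.57 -1.35  1.68  0.56  1.35  1.13] 122.84954691417916 15.992961734161055 [0.63167546 5.41406284 4.05265853]
([10.71, -0.17, -6.98], None)
```

Emit:
drive_tool --targets '[{"x": 0.0,"y": 0.0,"z": 0.0,"spin": 0.0,"gripper": 6.0},{"x": 0.0,"y": 0.0,"z": 0.0,"spin": 0.0,"gripper": 6.0},{"x": 0.0,"y": 0.0,"z": -4.0,"spin": 0.0,"gripper": 6.0},{"x": 0.0,"y": 0.0,"z": -7.0,"spin": 0.15,"gripper": 6.0},{"x": 3.0,"y": 0.0,"z": -7.0,"spin": 0.33,"gripper": 6.0},{"x": 6.0,"y": 0.0,"z": -7.0,"spin": 0.5,"gripper": 6.0},{"x": 10.5,"y": 0.0,"z": -7.0,"spin": 3.12,"gripper": 6.0},{"x": 10.5,"y": 0.0,"z": -7.0,"spin": 3.12,"gripper": 6.0},{"x": 10.5,"y": 0.0,"z": -7.0,"spin": 3.12,"gripper": 6.0},{"x": 10.5,"y": 0.0,"z": -7.0,"spin": 3.12,"gripper": 6.0},{"x": 10.5,"y": 0.0,"z": -7.0,"spin": 3.12,"gripper": 6.0},{"x": 10.5,"y": 0.0,"z": -7.0,"spin": 3.12,"gripper": 6.0},{"x": 10.5,"y": 0.0,"z": -7.0,"spin": 3.12,"gripper": 6.0},{"x": 10.5,"y": 0.0,"z": -7.0,"spin": 3.12,"gripper": 6.0},{"x": 10.5,"y": 0.0,"z": -7.0,"spin": 3.12,"gripper": 6.0},{"x": 10.5,"y": 0.0,"z": -7.0,"spin": 3.12,"gripper": 6.0},{"x": 10.5,"y": 0.0,"z": -7.0,"spin": 3.12,"gripper": 6.0},{"x": 10.5,"y": 0.0,"z": -7.0,"spin": 3.12,"gripper": 6.0},{"x": 10.5,"y": 0.0,"z": -7.0,"spin": 3.12,"gripper": 6.0},{"x": 10.5,"y": 0.0,"z": -7.0,"spin": 3.12,"gripper": 6.0}]'

```text
clock: 30.58
tcp_pos: [407.1, 243.4, 238.7]
ee_rot: [2.981, 0.99, -0.002]
force: [0.6, -0.7, 0.3]
grip_width: 60.1
grasp_force: 0.0
```

Run:
```python
from h import *
g,s=snap("w7");c=jar(g,s,(407,242),45);print(rel([*c,120]))
```

```text
[407.1 243.4 238.7] [ 0.87 -0.1  -1.36  1.82 -0.1   1.34 -1.4 ] ty -53.6
top 3056 circle [413.4 243.3] 20.5 mean [413.7 243.5]
CENTRE [412.4 242.5]
yellow 0 z None
([0.38, 0.38, 11.87], None)
```

Emit:
drive_tool --targets '[{"x": 0.4,"y": 0.4,"z": 3.0,"spin": 0.0,"gripper": 6.5},{"x": 0.4,"y": 0.4,"z": 7.0,"spin": 0.0,"gripper": 6.5},{"x": 0.4,"y": 0.4,"z": 10.5,"spin": 0.0,"gripper": 6.5},{"x": 0.4,"y": 0.4,"z": 11.9,"spin": 0.0,"gripper": 6.5},{"x": 0.4,"y": 0.4,"z": 11.9,"spin": 0.0,"gripper": 6.5},{"x": 0.4,"y": 0.4,"z": 11.9,"spin": 0.0,"gripper": 3.5},{"x": 0.4,"y": 0.4,"z": 11.9,"spin": 0.0,"gripper": 3.5},{"x": 0.4,"y": 0.4,"z": 11.9,"spin": 0.0,"gripper": 3.5},{"x": 0.4,"y": 0.4,"z": 9.0,"spin": 0.0,"gripper": 3.5},{"x": 0.4,"y": 0.4,"z": 5.0,"spin": 0.0,"gripper": 3.5},{"x": 0.4,"y": 0.4,"z": 1.0,"spin": 0.0,"gripper": 3.5},{"x": 0.4,"y": 0.4,"z": -1.5,"spin": 0.0,"gripper": 3.5},{"x": 0.4,"y": 0.4,"z": -1.5,"spin": 0.0,"gripper": 3.5}]' --newtons 40

```text
clock: 32.25
tcp_pos: [414.1, 243.4, 255.3]
ee_rot: [2.976, 0.998, 0.006]
force: [-0.4, -0.1, -3.5]
grip_width: 41.2
grasp_force: 42.3
```

Run:
```python
from h import *
s=read_state();print(s["tcp_pos"],np.round(s["q"],2),np.degrees(ty()),s["grip_width"],s["force"]);print(rel([600.4,-104.2,s["tcp_pos"][2]],None))
```

```text
[414.10241373 243.41629652 255.29761006] [ 0.8  -0.07 -1.31  1.79 -0.07  1.37 -1.42] -52.92703584689222 41.22915114179438 [-0.41912729 -0.0782716  -3.52089522]
([-6.09, 38.97, 0.14], None)
```

Emit:
drive_tool --targets '[{"x": -0.4,"y": 2.5,"z": 0.0,"spin": -0.15,"gripper": 3.5},{"x": -0.9,"y": 5.5,"z": 0.0,"spin": -0.33,"gripper": 3.5},{"x": -1.4,"y": 9.0,"z": 0.0,"spin": -0.51,"gripper": 3.5},{"x": -2.0,"y": 12.5,"z": 0.0,"spin": -0.69,"gripper": 3.5},{"x": -2.5,"y": 16.0,"z": 0.0,"spin": -0.87,"gripper": 3.5},{"x": -3.0,"y": 19.5,"z": 0.0,"spin": -1.05,"gripper": 3.5},{"x": -3.6,"y": 23.0,"z": 0.0,"spin": -1.23,"gripper": 3.5},{"x": -4.1,"y": 26.5,"z": 0.0,"spin": -1.41,"gripper": 3.5},{"x": -4.7,"y": 30.0,"z": 0.0,"spin": -1.59,"gripper": 3.5},{"x": -5.2,"y": 33.0,"z": 0.0,"spin": -1.77,"gripper": 3.5},{"x": -5.6,"y": 36.0,"z": 0.0,"spin": -1.95,"gripper": 3.5},{"x": -5.9,"y": 38.0,"z": 0.0,"spin": -2.13,"gripper": 3.5},{"x": -6.1,"y": 39.0,"z": 0.0,"spin": -2.31,"gripper": 3.5},{"x": -6.1,"y": 39.0,"z": 1.0,"spin": -2.45,"gripper": 3.5},{"x": -6.1,"y": 39.0,"z": 4.0,"spin": -2.51,"gripper": 3.5},{"x": -6.1,"y": 39.0,"z": 8.0,"spin": -2.51,"gripper": 3.5},{"x": -6.1,"y": 39.0,"z": 12.0,"spin": -2.51,"gripper": 3.5},{"x": -6.1,"y": 39.0,"z": 14.0,"spin": -2.51,"gripper": 3.5},{"x": -6.1,"y": 39.0,"z": 14.0,"spin": -2.51,"gripper": 3.5},{"x": -6.1,"y": 39.0,"z": 14.0,"spin": -2.51,"gripper": 3.5}]'

```text
clock: 34.75
tcp_pos: [600.8, -104.3, 115.2]
ee_rot: [-0.026, 3.139, 0.0]
force: [0.7, -0.1, -3.0]
grip_width: 41.0
grasp_force: 42.1
```

Run:
```python
from h import *
s=read_state();print(s["tcp_pos"],np.round(s["q"],2),np.degrees(ty()),s["grip_width"],s["force"]);print(rel([600.4,-104.2,76],None))
```

```text
[ 600.79547387 -104.27072452  115.22033907] [ 0.98  0.57 -1.12  1.67  0.54  1.25  1.33] 90.94861737676375 40.95056567528076 [ 0.71703147 -0.09299398 -2.95989154]
([0.05, 0.01, 3.92], None)
```

Emit:
drive_tool --targets '[{"x": 0.05,"y": 0.0,"z": 2.0,"spin": 0.0,"gripper": 3.5},{"x": 0.05,"y": 0.0,"z": 3.6,"spin": 0.0,"gripper": 3.5},{"x": 0.05,"y": 0.0,"z": 3.95,"spin": 0.0,"gripper": 3.5},{"x": 0.05,"y": 0.0,"z": 3.95,"spin": 0.0,"gripper": 3.5},{"x": 0.05,"y": 0.0,"z": 3.95,"spin": 0.0,"gripper": 6.0},{"x": 0.05,"y": 0.0,"z": 3.95,"spin": 0.0,"gripper": 6.0},{"x": 0.05,"y": 0.0,"z": 1.0,"spin": 0.0,"gripper": 6.0},{"x": 0.05,"y": 0.0,"z": -4.0,"spin": 0.0,"gripper": 6.0},{"x": 0.05,"y": 0.0,"z": -9.3,"spin": 0.18,"gripper": 6.0},{"x": 0.05,"y": 0.0,"z": -9.3,"spin": 0.36,"gripper": 6.0},{"x": 0.05,"y": 0.0,"z": -9.3,"spin": 0.54,"gripper": 6.0},{"x": 0.05,"y": 0.0,"z": -9.3,"spin": 0.72,"gripper": 6.0},{"x": 0.05,"y": 0.0,"z": -9.3,"spin": 0.9,"gripper": 6.0},{"x": 0.05,"y": 0.0,"z": -9.3,"spin": 1.08,"gripper": 6.0},{"x": 0.05,"y": 0.0,"z": -9.3,"spin": 1.26,"gripper": 6.0},{"x": 0.05,"y": 0.0,"z": -9.3,"spin": 1.44,"gripper": 6.0},{"x": 0.05,"y": 0.0,"z": -9.3,"spin": 1.62,"gripper": 6.0},{"x": 0.05,"y": 0.0,"z": -9.3,"spin": 1.8,"gripper": 6.0},{"x": 0.05,"y": 0.0,"z": -9.3,"spin": 1.98,"gripper": 6.0},{"x": 0.05,"y": 0.0,"z": -9.3,"spin": 2.16,"gripper": 6.0}]'

```text
clock: 37.25
tcp_pos: [599.3, -104.5, 206.6]
ee_rot: [-2.763, -1.495, 0.0]
force: [-0.4, -0.3, 0.4]
grip_width: 60.2
grasp_force: 0.0
```

Emit:
drive_tool --targets '[{"x": 0.0,"y": 0.0,"z": 0.0,"spin": 0.18,"gripper": 6.0},{"x": 0.0,"y": 0.0,"z": 0.0,"spin": 0.36,"gripper": 6.0},{"x": 0.0,"y": 0.0,"z": 0.0,"spin": 0.54,"gripper": 6.0},{"x": 0.0,"y": 0.0,"z": 0.0,"spin": 0.72,"gripper": 6.0},{"x": 0.0,"y": 0.0,"z": 0.0,"spin": 0.9,"gripper": 6.0},{"x": 0.0,"y": 0.0,"z": 0.0,"spin": 1.07,"gripper": 6.0},{"x": 0.0,"y": 0.0,"z": 0.0,"spin": 1.07,"gripper": 6.0},{"x": 0.0,"y": 0.0,"z": 0.0,"spin": 1.07,"gripper": 6.0}]'

```text
clock: 38.25
tcp_pos: [599.3, -104.4, 206.8]
ee_rot: [-3.14, 0.108, 0.0]
force: [0.8, 0.3, -0.4]
grip_width: 59.8
grasp_force: 0.0
```

Run:
```python
from h import *
g,s=snap("w8");c=jar(g,s,(600.4,-104),0);jar(g,s,(594.3,-194),0)
print("grip",rel([*c,76]),"place",rel([600.4,-104.2,76]))
print("bar",rel([495.2,301.2,240],np.radians(212.85-90)),blk(grab_frame("top"))[1])
```

```text
[ 599.3 -104.4  206.8] [ 0.64  0.3  -0.62  1.58  0.18  1.32 -1.64] ty -94.0
top 2596 circle [ 604.3 -104.9] 20.2 mean [ 603.8 -105. ]
CENTRE [ 602.2 -104.9]
yellow 455 z [55. 57. 59.]
seal top n 447 rect [26.8 11.2] r 33.7 yaw ctr -3.4 yaw edge -3.7
top 2238 circle [ 595.5 -191.9] 20.6 mean [ 595.4 -192.2]
CENTRE [ 593.8 -192.1]
yellow 382 z [56. 57. 59.]
seal top n 373 rect [27.5 11.5] r 33.6 yaw ctr -4.9 yaw edge -2.3
grip ([0.3, 0.02, 13.08], None) place ([0.11, -0.04, 13.08], None)
bar ([-13.21, -39.75, -3.31], -0.643) [ 509.54463045 -480.31283482]
```

Run:
```python
from h import *
g=grab_frame("top");print(blk(g));P=pts(g)
for x in range(420,560,20):
    m=(abs(P[...,0]-x)<8)&(P[...,1]<-520)&(P[...,2]>15);q=P[m];print(x,len(q),q[:,1].max().round() if len(q) else None,q[:,2].max().round() if len(q) else None)
save("pics/t4.png",cv2.resize(g["frame"][200:380,440:640],(660,594)))
a=blk(g)[1];k=np.array([523,-455.3]);d=(k-a);n=np.linalg.norm(d);d/=n;print(d,n,np.arctan2(d[1],d[0]))
st=a-d*95;print("start",st,rel([*st,208],np.arctan2(d[1],d[0])+np.pi/2))
```

```text
(((537.3322143554688, 257.12969970703125), (40.6715087890625, 42.10210037231445), 120.95223999023438), array([ 509.8534845 , -479.95988772]))
420 311 -604.0 73.0
440 311 -604.0 74.0
460 314 -601.0 74.0
480 69 -520.0 74.0
500 32 -520.0 66.0
520 33 -520.0 67.0
540 17 -520.0 63.0
[0.4704371  0.88243353] 27.945320397187288 1.081010278746663
start [ 465.16195994 -563.79107304] ([-10.13, 46.75, -0.11], -1.152)
```

View pics/t4.png

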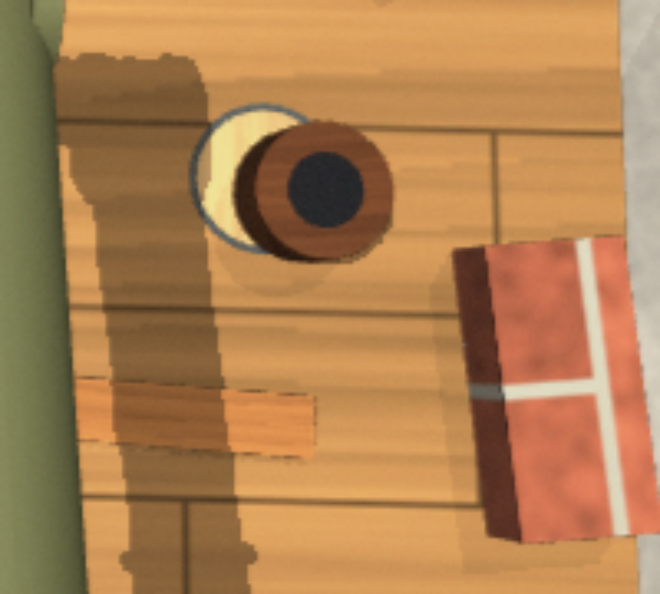

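Emit:
drive_tool --targets '[{"x": -9.5,"y": 45.4,"z": 0.0,"spin": -1.152,"gripper": 8.5},{"x": -9.5,"y": 45.4,"z": 0.0,"spin": -1.152,"gripper": 8.5},{"x": -9.5,"y": 45.4,"z": 0.0,"spin": -1.152,"gripper": 8.5},{"x": -9.5,"y": 45.4,"z": 0.0,"spin": -1.152,"gripper": 8.5},{"x": -9.5,"y": 45.4,"z": 0.0,"spin": -1.152,"gripper": 8.5},{"x": -9.5,"y": 45.4,"z": 0.0,"spin": -1.152,"gripper": 8.5},{"x": -9.5,"y": 45.4,"z": 0.0,"spin": -1.152,"gripper": 8.5},{"x": -9.5,"y": 45.4,"z": 0.0,"spin": -1.152,"gripper": 8.5},{"x": -9.5,"y": 45.4,"z": 0.0,"spin": -1.152,"gripper": 8.5},{"x": -9.5,"y": 45.4,"z": 0.0,"spin": -1.152,"gripper": 8.5},{"x": -9.5,"y": 45.4,"z": 0.0,"spin": -1.152,"gripper": 8.5},{"x": -9.5,"y": 45.4,"z": 6.0,"spin": -1.152,"gripper": 8.5}]'

```text
clock: 39.9
tcp_pos: [476.2, -551.8, 153.2]
ee_rot: [2.682, 1.612, 0.004]
force: [0.8, -1.3, -0.4]
grip_width: 85.2
grasp_force: 0.0
```

Run:
```python
from h import *
s=read_state();print(s["tcp_pos"],np.round(s["q"],2),np.degrees(ty()),s["force"])
d=np.array([0.4704,0.8824]);k=np.array([523,-455.3]);a=np.array([509.85,-479.96])
for p in (a-d*78,a-d*50,k-d*43): print(rel([*p,19],np.radians(61.94-90)))
```

```text
[ 476.21070986 -551.77215456  153.21871395] [ 1.2   0.58 -0.56  1.32  0.31  1.31  0.15] -27.990646938945194 [ 0.83456869 -1.31692603 -0.42487452]
([0.17, -0.57, 13.42], 0.001)
([2.97, -0.57, 13.4], 0.001)
([6.47, -0.56, 13.39], 0.001)
```

Emit:
drive_tool --targets '[{"x": 0.0,"y": 0.0,"z": 5.0,"spin": 0.0,"gripper": 8.5},{"x": 0.0,"y": 0.0,"z": 10.0,"spin": 0.0,"gripper": 8.5},{"x": 0.0,"y": 0.0,"z": 12.8,"spin": 0.0,"gripper": 8.5},{"x": 0.0,"y": 0.0,"z": 12.8,"spin": 0.0,"gripper": 8.5}]'

```text
clock: 40.4
tcp_pos: [471.2, -547.9, 16.4]
ee_rot: [-2.688, -1.615, 0.001]
force: [0.2, 0.4, 0.6]
grip_width: 85.3
grasp_force: 0.0
```

Run:
```python
from h import *
s=read_state();print(s["tcp_pos"],np.degrees(ty()),s["force"])
d=np.array([0.4704,0.8824]);k=np.array([523,-455.3])
print(rel([*(k-d*43),19],np.radians(61.94-90)))
```

```text
[ 471.1512485  -547.89374478   16.43110699] -27.997471255231396 [0.20252227 0.36358088 0.6191671 ]
([6.31, 0.23, -0.24], 0.001)
```

Emit:
drive_tool --targets '[{"x": 1.5,"y": 0.2,"z": -0.2,"spin": 0.0,"gripper": 8.5},{"x": 2.7,"y": 0.2,"z": -0.2,"spin": 0.0,"gripper": 8.5},{"x": 3.7,"y": 0.2,"z": -0.2,"spin": 0.0,"gripper": 8.5},{"x": 4.7,"y": 0.2,"z": -0.2,"spin": 0.0,"gripper": 8.5},{"x": 5.5,"y": 0.2,"z": -0.2,"spin": 0.0,"gripper": 8.5},{"x": 6.0,"y": 0.2,"z": -0.2,"spin": 0.0,"gripper": 8.5},{"x": 6.3,"y": 0.2,"z": -0.2,"spin": 0.0,"gripper": 8.5},{"x": 6.3,"y": 0.2,"z": -0.2,"spin": 0.0,"gripper": 8.5},{"x": 5.0,"y": 0.2,"z": -0.2,"spin": 0.0,"gripper": 8.5},{"x": 1.0,"y": 0.2,"z": -0.2,"spin": 0.0,"gripper": 8.5},{"x": 0.0,"y": 0.2,"z": -5.0,"spin": 0.0,"gripper": 8.5},{"x": 0.0,"y": 0.2,"z": -11.0,"spin": 0.0,"gripper": 8.5},{"x": 0.0,"y": 0.2,"z": -17.0,"spin": 0.0,"gripper": 8.5},{"x": 0.0,"y": 0.2,"z": -23.0,"spin": 0.0,"gripper": 8.5}]'

```text
clock: 42.15
tcp_pos: [473.7, -550.7, 250.3]
ee_rot: [-2.693, -1.615, -0.002]
force: [0.1, -0.7, 0.3]
grip_width: 84.9
grasp_force: 0.0
```

Run:
```python
from h import *
s=read_state();print(s["tcp_pos"],np.round(s["q"],2));g=grab_frame("top");print(blk(g))
print("bar",rel([495.2,301.2,240],np.radians(212.85-180-90)))
```

```text
[ 473.68510931 -550.73615033  250.32780002] [ 1.19  0.54 -0.57  1.18  0.28  1.5   0.17]
(((528.5594482421875, 251.48117065429688), (40.478092193603516, 41.880958557128906), 126.27703094482422), array([ 524.01006176, -457.452462  ]))
bar ([76.22, -38.6, 1.4], 0.507)
```

Emit:
drive_tool --targets '[{"x": 76.2,"y": -38.6,"z": 1.2,"spin": 0.507,"gripper": 6.0},{"x": 76.2,"y": -38.6,"z": 1.2,"spin": 0.507,"gripper": 6.0},{"x": 76.2,"y": -38.6,"z": 1.2,"spin": 0.507,"gripper": 6.0},{"x": 76.2,"y": -38.6,"z": 1.2,"spin": 0.507,"gripper": 6.0},{"x": 76.2,"y": -38.6,"z": 1.2,"spin": 0.507,"gripper": 6.0},{"x": 76.2,"y": -38.6,"z": 1.2,"spin": 0.507,"gripper": 6.0},{"x": 76.2,"y": -38.6,"z": 1.2,"spin": 0.507,"gripper": 6.0},{"x": 76.2,"y": -38.6,"z": 1.2,"spin": 0.507,"gripper": 6.0},{"x": 76.2,"y": -38.6,"z": 1.2,"spin": 0.507,"gripper": 6.0},{"x": 76.2,"y": -38.6,"z": 1.2,"spin": 0.507,"gripper": 6.0},{"x": 76.2,"y": -38.6,"z": 1.2,"spin": 0.507,"gripper": 6.0},{"x": 76.2,"y": -38.6,"z": 1.2,"spin": 0.507,"gripper": 6.0},{"x": 76.2,"y": -38.6,"z": 1.2,"spin": 0.507,"gripper": 6.0},{"x": 76.2,"y": -38.6,"z": 1.2,"spin": 0.507,"gripper": 6.0},{"x": 76.2,"y": -38.6,"z": 1.2,"spin": 0.507,"gripper": 6.0},{"x": 76.2,"y": -38.6,"z": 1.2,"spin": 0.507,"gripper": 6.0},{"x": 76.2,"y": -38.6,"z": 1.2,"spin": 0.507,"gripper": 6.0},{"x": 76.2,"y": -38.6,"z": 1.2,"spin": 0.507,"gripper": 6.0}]'

```text
clock: 44.45
tcp_pos: [493.0, 301.0, 237.1]
ee_rot: [3.014, 0.884, 0.0]
force: [-0.5, -1.1, 0.0]
grip_width: 60.0
grasp_force: 0.0
```

Run:
```python
from h import *
g,s=snap("w9");print(rel([495.2,301.2,168],np.radians(212.85-180-90)))
print(s["tcp_pos"]);
for n,p in dict(B=(500,200),D=(590,240),blank=(590,360)).items(): print(n);jar(g,s,p,45)
```

```text
[493.  301.  237.1] [ 0.29  0.33 -1.08  1.6   0.29  1.39 -1.82] ty -57.3
([0.19, 0.12, 6.91], -0.003)
[492.99326975 300.96572486 237.05815373]
B
top 0 circle [0. 0.] 0.0 mean [nan nan]
CENTRE [nan nan]
yellow 0 z None
D
top 0 circle [0. 0.] 0.0 mean [nan nan]
CENTRE [nan nan]
yellow 0 z None
blank
top 301 circle [592.2 322.2] 11.5 mean [592.  323.1]
CENTRE [590.7 322.3]
yellow 0 z Noneh.py:58: RuntimeWarning: Mean of empty slice.
  print("top",top.sum(),"circle",c.round(1),round(r,1),"mean",q.mean(0).round(1))
  ret = um.true_divide(
h.py:59: RuntimeWarning: Mean of empty slice.
  c=q.mean(0)-R.from_rotvec(s["ee_rot"]).as_matrix()[:2,0]*1.6;print("CENTRE",c.round(1))
```

Run:
```python
from h import *
D=np.load("w9.npy",allow_pickle=True).item();g,s=D["g"],D["s"]
for n,p in dict(B=(414,368),D=(533,399),blank=(600,296)).items(): print(n);jar(g,s,p,45)
```

```text
B
top 2056 circle [408.7 362.9] 21.1 mean [408.8 362.2]
CENTRE [407.4 361.4]
yellow 267 z [101. 102. 105.]
seal top n 267 rect [10.6 25.2] r 35.4 yaw ctr 94.9 yaw edge 87.3
D
top 3210 circle [530.9 403.5] 20.4 mean [530.9 403.5]
CENTRE [529.6 402.6]
yellow 402 z [101. 102. 104.]
seal top n 402 rect [10.4 24.9] r 34.4 yaw ctr 10.1 yaw edge 8.6
blank
top 3454 circle [593.  306.5] 20.6 mean [593.  306.5]
CENTRE [591.6 305.7]
yellow 0 z None
```

Emit:
drive_tool --targets '[{"x": 0.2,"y": 0.1,"z": 4.0,"spin": 0.0,"gripper": 6.0},{"x": 0.2,"y": 0.1,"z": 6.8,"spin": 0.0,"gripper": 6.0},{"x": 0.2,"y": 0.1,"z": 6.8,"spin": 0.0,"gripper": 1.0},{"x": 0.2,"y": 0.1,"z": 6.8,"spin": 0.0,"gripper": 1.0},{"x": 0.2,"y": 0.1,"z": 6.8,"spin": 0.0,"gripper": 1.0},{"x": 0.2,"y": 0.1,"z": 6.8,"spin": 0.0,"gripper": 1.0},{"x": 0.2,"y": 0.1,"z": 6.8,"spin": -0.1,"gripper": 1.0},{"x": 0.2,"y": 0.1,"z": 6.8,"spin": -0.25,"gripper": 1.0},{"x": 0.2,"y": 0.1,"z": 6.8,"spin": -0.4,"gripper": 1.0},{"x": 0.2,"y": 0.1,"z": 6.8,"spin": -0.55,"gripper": 1.0},{"x": 0.2,"y": 0.1,"z": 6.8,"spin": -0.7,"gripper": 1.0},{"x": 0.2,"y": 0.1,"z": 6.8,"spin": -0.85,"gripper": 1.0},{"x": 0.2,"y": 0.1,"z": 6.8,"spin": -1.0,"gripper": 1.0},{"x": 0.2,"y": 0.1,"z": 6.8,"spin": -1.15,"gripper": 1.0},{"x": 0.2,"y": 0.1,"z": 6.8,"spin": -1.23,"gripper": 1.0},{"x": 0.2,"y": 0.1,"z": 6.8,"spin": -1.26,"gripper": 1.0},{"x": 0.2,"y": 0.1,"z": 6.8,"spin": -1.26,"gripper": 1.0},{"x": 0.2,"y": 0.1,"z": 6.8,"spin": -1.26,"gripper": 1.0}]' --newtons 30

```text
clock: 46.75
tcp_pos: [494.7, 303.3, 170.7]
ee_rot: [1.912, 2.492, 0.001]
force: [-2.5, -1.1, 7.3]
grip_width: 15.6
grasp_force: 32.2
```

Run:
```python
from h import *
s=read_state();print(s["tcp_pos"],np.round(s["q"],2),np.degrees(ty()),s["grip_width"],s["force"]);print(rel([407,243.6,240],None))
```

```text
[494.69350535 303.25692429 170.6863719 ] [ 0.4   0.53 -1.29  1.68  0.52  1.34 -0.72] 15.012875208560617 15.606338540584558 [-2.5356956  -1.10047995  7.31853506]
([-3.49, -10.01, -6.94], None)
```

Emit:
drive_tool --targets '[{"x": 0.0,"y": 0.0,"z": 0.0,"spin": 0.0,"gripper": 6.0},{"x": 0.0,"y": 0.0,"z": 0.0,"spin": 0.0,"gripper": 6.0},{"x": 0.0,"y": 0.0,"z": -4.0,"spin": 0.0,"gripper": 6.0},{"x": 0.0,"y": 0.0,"z": -7.0,"spin": 0.0,"gripper": 6.0},{"x": -1.7,"y": -5.0,"z": -7.0,"spin": -0.15,"gripper": 6.0},{"x": -3.5,"y": -10.0,"z": -7.0,"spin": -0.3,"gripper": 6.0},{"x": -3.5,"y": -10.0,"z": -7.0,"spin": -0.45,"gripper": 6.0},{"x": -3.5,"y": -10.0,"z": -7.0,"spin": -0.6,"gripper": 6.0},{"x": -3.5,"y": -10.0,"z": -7.0,"spin": -0.785,"gripper": 6.0},{"x": -3.5,"y": -10.0,"z": -7.0,"spin": -0.785,"gripper": 6.0},{"x": -3.5,"y": -10.0,"z": -7.0,"spin": -0.785,"gripper": 6.0}]'

```text
clock: 48.12
tcp_pos: [406.9, 243.2, 238.9]
ee_rot: [-0.816, -3.033, -0.0]
force: [0.7, -0.4, -0.1]
grip_width: 59.8
grasp_force: 0.0
```

Run:
```python
from h import *
g,s=snap("w10");c=jar(g,s,(407,242),45);print(rel([*c,120]))
```

```text
[406.9 243.2 238.9] [ 0.76 -0.08 -1.28  1.83 -0.08  1.34  0.54] ty 59.9
top 2942 circle [408.1 236.4] 20.8 mean [407.9 236.7]
CENTRE [409.3 235.9]
yellow 346 z [101. 102. 104.]
seal top n 345 rect [26.3 10.2] r 32.7 yaw ctr 162.7 yaw edge 162.2
([-0.58, -0.52, 11.89], None)
```

Emit:
drive_tool --targets '[{"x": -0.6,"y": -0.5,"z": 3.0,"spin": 0.0,"gripper": 6.5},{"x": -0.6,"y": -0.5,"z": 7.0,"spin": 0.0,"gripper": 6.5},{"x": -0.6,"y": -0.5,"z": 10.5,"spin": 0.0,"gripper": 6.5},{"x": -0.6,"y": -0.5,"z": 11.9,"spin": 0.0,"gripper": 6.5},{"x": -0.6,"y": -0.5,"z": 11.9,"spin": 0.0,"gripper": 6.5},{"x": -0.6,"y": -0.5,"z": 11.9,"spin": 0.0,"gripper": 3.5},{"x": -0.6,"y": -0.5,"z": 11.9,"spin": 0.0,"gripper": 3.5},{"x": -0.6,"y": -0.5,"z": 11.9,"spin": 0.0,"gripper": 3.5},{"x": -0.6,"y": -0.5,"z": 9.0,"spin": 0.0,"gripper": 3.5},{"x": -0.6,"y": -0.5,"z": 5.0,"spin": 0.0,"gripper": 3.5},{"x": -0.6,"y": -0.5,"z": 1.0,"spin": 0.0,"gripper": 3.5},{"x": -0.6,"y": -0.5,"z": -1.5,"spin": 0.0,"gripper": 3.5},{"x": -0.6,"y": -0.5,"z": -1.5,"spin": 0.0,"gripper": 3.5}]' --newtons 40

```text
clock: 49.8
tcp_pos: [410.9, 236.0, 255.4]
ee_rot: [0.813, 3.029, -0.0]
force: [-0.5, 0.1, -2.6]
grip_width: 41.1
grasp_force: 41.9
```

Run:
```python
from h import *
s=read_state();print(s["tcp_pos"],np.round(s["q"],2),np.degrees(ty()),s["grip_width"],s["force"]);print(rel([606.5,-14.4,s["tcp_pos"][2]],None))
```

```text
[410.94246721 235.98521469 255.41199582] [ 0.8  -0.12 -1.27  1.8  -0.11  1.37  0.6 ] 59.94877410091505 41.127996473002185 [-0.53905064  0.06916093 -2.56684968]
([-29.47, -11.88, 0.12], None)
```

Emit:
drive_tool --targets '[{"x": -2.0,"y": -0.8,"z": 0.0,"spin": 0.15,"gripper": 3.5},{"x": -4.0,"y": -1.6,"z": 0.0,"spin": 0.33,"gripper": 3.5},{"x": -6.0,"y": -2.4,"z": 0.0,"spin": 0.51,"gripper": 3.5},{"x": -9.0,"y": -3.6,"z": 0.0,"spin": 0.69,"gripper": 3.5},{"x": -12.0,"y": -4.8,"z": 0.0,"spin": 0.87,"gripper": 3.5},{"x": -15.0,"y": -6.0,"z": 0.0,"spin": 1.05,"gripper": 3.5},{"x": -18.0,"y": -7.3,"z": 0.0,"spin": 1.23,"gripper": 3.5},{"x": -21.0,"y": -8.5,"z": 0.0,"spin": 1.41,"gripper": 3.5},{"x": -24.0,"y": -9.7,"z": 0.0,"spin": 1.59,"gripper": 3.5},{"x": -26.5,"y": -10.7,"z": 0.0,"spin": 1.77,"gripper": 3.5},{"x": -28.5,"y": -11.5,"z": 0.0,"spin": 1.95,"gripper": 3.5},{"x": -29.5,"y": -11.9,"z": 0.0,"spin": 2.13,"gripper": 3.5},{"x": -29.5,"y": -11.9,"z": 1.0,"spin": 2.31,"gripper": 3.5},{"x": -29.5,"y": -11.9,"z": 3.0,"spin": 2.49,"gripper": 3.5},{"x": -29.5,"y": -11.9,"z": 5.0,"spin": 2.67,"gripper": 3.5},{"x": -29.5,"y": -11.9,"z": 8.0,"spin": 2.82,"gripper": 3.5},{"x": -29.5,"y": -11.9,"z": 11.0,"spin": 2.904,"gripper": 3.5},{"x": -29.5,"y": -11.9,"z": 14.0,"spin": 2.904,"gripper": 3.5},{"x": -29.5,"y": -11.9,"z": 14.0,"spin": 2.904,"gripper": 3.5},{"x": -29.5,"y": -11.9,"z": 14.0,"spin": 2.904,"gripper": 3.5}]'

```text
clock: 52.3
tcp_pos: [605.9, -14.5, 114.0]
ee_rot: [-3.109, 0.447, 0.0]
force: [0.4, -0.7, -2.0]
grip_width: 41.2
grasp_force: 41.5
```

Run:
```python
from h import *
s=read_state();print(s["tcp_pos"],np.round(s["q"],2),np.degrees(ty()),s["grip_width"],s["force"]);print(rel([606.5,-14.4,76],np.radians(-106.5)))
```

```text
[605.87151395 -14.52209984 114.01066471] [ 0.59  0.41 -0.75  1.68  0.3   1.17 -2.1 ] -106.36156296199873 41.18912169823883 [ 0.39881806 -0.72263055 -2.01591529]
([0.06, -0.03, 3.8], 0.002)
```

Emit:
drive_tool --targets '[{"x": 0.05,"y": 0.0,"z": 2.0,"spin": 0.0,"gripper": 3.5},{"x": 0.05,"y": 0.0,"z": 3.4,"spin": 0.0,"gripper": 3.5},{"x": 0.05,"y": 0.0,"z": 3.8,"spin": 0.0,"gripper": 3.5},{"x": 0.05,"y": 0.0,"z": 3.85,"spin": 0.0,"gripper": 3.5},{"x": 0.05,"y": 0.0,"z": 3.85,"spin": 0.0,"gripper": 6.0},{"x": 0.05,"y": 0.0,"z": 3.85,"spin": 0.0,"gripper": 6.0},{"x": 0.05,"y": 0.0,"z": 1.0,"spin": 0.0,"gripper": 6.0},{"x": 0.05,"y": 0.0,"z": -4.0,"spin": 0.0,"gripper": 6.0},{"x": 0.05,"y": 0.0,"z": -9.3,"spin": 0.0,"gripper": 6.0},{"x": 0.05,"y": 0.0,"z": -9.3,"spin": -0.1,"gripper": 6.0},{"x": 0.05,"y": 0.0,"z": -9.3,"spin": -0.21,"gripper": 6.0},{"x": 0.05,"y": 0.0,"z": -9.3,"spin": -0.21,"gripper": 6.0}]'

```text
clock: 53.8
tcp_pos: [606.3, -15.1, 206.9]
ee_rot: [-3.139, 0.121, -0.0]
force: [-0.2, 0.9, -0.1]
grip_width: 60.0
grasp_force: 0.0
```

Run:
```python
from h import *
g,s=snap("w11");c=jar(g,s,(606.5,-14.4),0)
print("grip",rel([*c,76]),"place",rel([606.5,-14.4,76]))
print("bar",rel([495.2,301.2,240],np.radians(15)),blk(grab_frame("top")))
```

```text
[606.3 -15.1 206.9] [ 0.64  0.34 -0.81  1.58  0.25  1.33 -1.85] ty -94.5
top 2532 circle [608.3 -14.1] 20.0 mean [607.9 -14.4]
CENTRE [606.3 -14.3]
yellow 448 z [56. 57. 58.]
seal top n 444 rect [26.9 11.2] r 33.5 yaw ctr -4.3 yaw edge -4.4
grip ([0.01, -0.08, 13.08], None) place ([0.02, -0.07, 13.08], None)
bar ([-13.54, -30.67, -3.31], 1.231) (((528.4779052734375, 251.44952392578125), (40.688846588134766, 41.821495056152344), 127.4483413696289), array([ 524.08745669, -457.24216996]))
```

Emit:
drive_tool --targets '[{"x": 0.0,"y": 0.0,"z": -3.3,"spin": -0.18,"gripper": 6.0},{"x": -13.5,"y": -30.7,"z": -3.3,"spin": -1.911,"gripper": 6.0},{"x": -13.5,"y": -30.7,"z": -3.3,"spin": -1.911,"gripper": 6.0},{"x": -13.5,"y": -30.7,"z": -3.3,"spin": -1.911,"gripper": 6.0},{"x": -13.5,"y": -30.7,"z": -3.3,"spin": -1.911,"gripper": 6.0},{"x": -13.5,"y": -30.7,"z": -3.3,"spin": -1.911,"gripper": 6.0},{"x": -13.5,"y": -30.7,"z": -3.3,"spin": -1.911,"gripper": 6.0},{"x": -13.5,"y": -30.7,"z": -3.3,"spin": -1.911,"gripper": 6.0},{"x": -13.5,"y": -30.7,"z": -3.3,"spin": -1.911,"gripper": 6.0},{"x": -13.5,"y": -30.7,"z": -3.3,"spin": -1.911,"gripper": 6.0},{"x": -13.5,"y": -30.7,"z": -3.3,"spin": -1.911,"gripper": 6.0},{"x": -13.5,"y": -30.7,"z": -3.3,"spin": -1.911,"gripper": 6.0},{"x": -13.5,"y": -30.7,"z": -3.3,"spin": -1.911,"gripper": 6.0},{"x": -13.5,"y": -30.7,"z": -3.3,"spin": -1.911,"gripper": 6.0}]'

```text
clock: 55.65
tcp_pos: [495.0, 301.3, 240.0]
ee_rot: [1.91, 2.494, -0.0]
force: [-0.0, 0.5, -0.4]
grip_width: 60.0
grasp_force: 0.0
```

Run:
```python
from h import *
s=read_state();print(s["tcp_pos"],np.round(s["q"],2),np.degrees(ty()));print(rel([495.2,301.2,168],np.radians(15)))
```

```text
[494.95429652 301.28724606 239.99488815] [ 0.41  0.43 -1.28  1.59  0.42  1.43 -0.64] 15.089413249304668
([-0.01, 0.02, 7.2], 0.002)
```

Emit:
drive_tool --targets '[{"x": 0.0,"y": 0.0,"z": 4.0,"spin": 0.0,"gripper": 6.0},{"x": 0.0,"y": 0.0,"z": 7.1,"spin": 0.0,"gripper": 6.0},{"x": 0.0,"y": 0.0,"z": 7.1,"spin": 0.0,"gripper": 1.0},{"x": 0.0,"y": 0.0,"z": 7.1,"spin": 0.0,"gripper": 1.0},{"x": 0.0,"y": 0.0,"z": 7.1,"spin": 0.0,"gripper": 1.0},{"x": 0.0,"y": 0.0,"z": 7.1,"spin": 0.0,"gripper": 1.0},{"x": 0.0,"y": 0.0,"z": 7.1,"spin": -0.1,"gripper": 1.0},{"x": 0.0,"y": 0.0,"z": 7.1,"spin": -0.25,"gripper": 1.0},{"x": 0.0,"y": 0.0,"z": 7.1,"spin": -0.4,"gripper": 1.0},{"x": 0.0,"y": 0.0,"z": 7.1,"spin": -0.55,"gripper": 1.0},{"x": 0.0,"y": 0.0,"z": 7.1,"spin": -0.7,"gripper": 1.0},{"x": 0.0,"y": 0.0,"z": 7.1,"spin": -0.85,"gripper": 1.0},{"x": 0.0,"y": 0.0,"z": 7.1,"spin": -1.0,"gripper": 1.0},{"x": 0.0,"y": 0.0,"z": 7.1,"spin": -1.15,"gripper": 1.0},{"x": 0.0,"y": 0.0,"z": 7.1,"spin": -1.23,"gripper": 1.0},{"x": 0.0,"y": 0.0,"z": 7.1,"spin": -1.257,"gripper": 1.0},{"x": 0.0,"y": 0.0,"z": 7.1,"spin": -1.257,"gripper": 1.0},{"x": 0.0,"y": 0.0,"z": 7.1,"spin": -1.257,"gripper": 1.0}]' --newtons 30

```text
clock: 57.9
tcp_pos: [495.5, 302.5, 170.7]
ee_rot: [0.078, 3.139, 0.003]
force: [-1.0, 0.4, 5.4]
grip_width: 15.2
grasp_force: 31.7
```

Run:
```python
from h import *
s=read_state();print(s["tcp_pos"],np.round(s["q"],2),np.degrees(ty()),s["grip_width"],s["force"]);print(rel([407,243.6,240],None))
```

```text
[495.51782619 302.50701127 170.7064501 ] [ 0.43  0.57 -1.36  1.68  0.57  1.36  0.5 ] 87.15052877500406 15.181735541216845 [-0.9799323   0.44955411  5.44887144]
([8.53, -6.31, -6.96], None)
```

Emit:
drive_tool --targets '[{"x": 0.0,"y": 0.0,"z": 0.0,"spin": 0.0,"gripper": 6.0},{"x": 0.0,"y": 0.0,"z": 0.0,"spin": 0.0,"gripper": 6.0},{"x": 0.0,"y": 0.0,"z": -4.0,"spin": 0.0,"gripper": 6.0},{"x": 0.0,"y": 0.0,"z": -7.0,"spin": 0.1,"gripper": 6.0},{"x": 4.0,"y": -3.0,"z": -7.0,"spin": 0.25,"gripper": 6.0},{"x": 8.5,"y": -6.3,"z": -7.0,"spin": 0.4,"gripper": 6.0},{"x": 8.5,"y": -6.3,"z": -7.0,"spin": 0.47,"gripper": 6.0},{"x": 8.5,"y": -6.3,"z": -7.0,"spin": 0.47,"gripper": 6.0},{"x": 8.5,"y": -6.3,"z": -7.0,"spin": 0.47,"gripper": 6.0}]'

```text
clock: 59.02
tcp_pos: [407.7, 242.5, 239.4]
ee_rot: [0.805, 3.036, 0.001]
force: [0.3, 0.3, -0.7]
grip_width: 59.9
grasp_force: 0.0
```

Run:
```python
from h import *
g,s=snap("w12");c=jar(g,s,(407,242),45);print(rel([*c,120]))
```

```text
[407.7 242.5 239.4] [ 0.82 -0.09 -1.32  1.82 -0.09  1.34  0.57] ty 60.3
top 3027 circle [404.8 241.3] 20.9 mean [404.6 241.6]
CENTRE [405.9 240.8]
yellow 286 z [101. 102. 103.]
seal top n 286 rect [24.2  9.6] r 32.7 yaw ctr 152.2 yaw edge 153.0
([0.02, -0.28, 11.93], None)
```

Emit:
drive_tool --targets '[{"x": 0.0,"y": -0.3,"z": 3.0,"spin": 0.0,"gripper": 6.5},{"x": 0.0,"y": -0.3,"z": 7.0,"spin": 0.0,"gripper": 6.5},{"x": 0.0,"y": -0.3,"z": 10.5,"spin": 0.0,"gripper": 6.5},{"x": 0.0,"y": -0.3,"z": 11.9,"spin": 0.0,"gripper": 6.5},{"x": 0.0,"y": -0.3,"z": 11.9,"spin": 0.0,"gripper": 6.5},{"x": 0.0,"y": -0.3,"z": 11.9,"spin": 0.0,"gripper": 3.5},{"x": 0.0,"y": -0.3,"z": 11.9,"spin": 0.0,"gripper": 3.5},{"x": 0.0,"y": -0.3,"z": 11.9,"spin": 0.0,"gripper": 3.5},{"x": 0.0,"y": -0.3,"z": 9.0,"spin": 0.0,"gripper": 3.5},{"x": 0.0,"y": -0.3,"z": 5.0,"spin": 0.0,"gripper": 3.5},{"x": 0.0,"y": -0.3,"z": 1.0,"spin": 0.0,"gripper": 3.5},{"x": 0.0,"y": -0.3,"z": -1.5,"spin": 0.0,"gripper": 3.5},{"x": 0.0,"y": -0.3,"z": -1.5,"spin": 0.0,"gripper": 3.5}]' --newtons 40

```text
clock: 60.7
tcp_pos: [406.6, 240.1, 255.3]
ee_rot: [0.807, 3.031, -0.001]
force: [0.6, -0.4, -4.1]
grip_width: 41.3
grasp_force: 42.0
```

Run:
```python
from h import *
s=read_state();print(s["tcp_pos"],np.round(s["q"],2),np.degrees(ty()),s["grip_width"],s["force"]);print(rel([612.6,75.4,s["tcp_pos"][2]],None))
```

```text
[406.55477482 240.06771456 255.25622965] [ 0.8  -0.13 -1.27  1.81 -0.13  1.37  0.6 ] 60.1646602097221 41.34026334074899 [ 0.61148765 -0.42298419 -4.05887084]
([-26.07, -4.03, 0.12], None)
```

Emit:
drive_tool --targets '[{"x": -2.0,"y": -0.3,"z": 0.0,"spin": 0.15,"gripper": 3.5},{"x": -4.0,"y": -0.6,"z": 0.0,"spin": 0.33,"gripper": 3.5},{"x": -6.0,"y": -0.9,"z": 0.0,"spin": 0.51,"gripper": 3.5},{"x": -8.5,"y": -1.3,"z": 0.0,"spin": 0.69,"gripper": 3.5},{"x": -11.0,"y": -1.7,"z": 0.0,"spin": 0.87,"gripper": 3.5},{"x": -13.5,"y": -2.1,"z": 0.0,"spin": 1.05,"gripper": 3.5},{"x": -16.0,"y": -2.5,"z": 0.0,"spin": 1.23,"gripper": 3.5},{"x": -18.5,"y": -2.9,"z": 0.0,"spin": 1.41,"gripper": 3.5},{"x": -21.0,"y": -3.2,"z": 0.0,"spin": 1.59,"gripper": 3.5},{"x": -23.5,"y": -3.6,"z": 0.0,"spin": 1.77,"gripper": 3.5},{"x": -25.2,"y": -3.9,"z": 0.0,"spin": 1.95,"gripper": 3.5},{"x": -26.1,"y": -4.0,"z": 0.0,"spin": 2.13,"gripper": 3.5},{"x": -26.1,"y": -4.0,"z": 1.0,"spin": 2.31,"gripper": 3.5},{"x": -26.1,"y": -4.0,"z": 3.0,"spin": 2.49,"gripper": 3.5},{"x": -26.1,"y": -4.0,"z": 6.0,"spin": 2.65,"gripper": 3.5},{"x": -26.1,"y": -4.0,"z": 9.0,"spin": 2.735,"gripper": 3.5},{"x": -26.1,"y": -4.0,"z": 12.0,"spin": 2.735,"gripper": 3.5},{"x": -26.1,"y": -4.0,"z": 14.0,"spin": 2.735,"gripper": 3.5},{"x": -26.1,"y": -4.0,"z": 14.0,"spin": 2.735,"gripper": 3.5},{"x": -26.1,"y": -4.0,"z": 14.0,"spin": 2.735,"gripper": 3.5}]'

```text
clock: 63.2
tcp_pos: [612.7, 76.0, 114.7]
ee_rot: [-3.136, 0.177, -0.002]
force: [0.9, 0.1, -1.8]
grip_width: 41.2
grasp_force: 41.9
```

Run:
```python
from h import *
s=read_state();print(s["tcp_pos"],np.round(s["q"],2),np.degrees(ty()),s["grip_width"],s["force"]);print(rel([612.6,75.4,76],np.radians(-96.5)))
```

```text
[612.72425539  76.01306101 114.72917563] [ 0.44  0.44 -0.76  1.66  0.32  1.18 -2.08] -96.46790479172545 41.15446081018963 [ 0.85469847  0.08840719 -1.79261268]
([-0.01, 0.06, 3.87], 0.001)
```

Emit:
drive_tool --targets '[{"x": 0.0,"y": 0.05,"z": 2.0,"spin": 0.0,"gripper": 3.5},{"x": 0.0,"y": 0.05,"z": 3.4,"spin": 0.0,"gripper": 3.5},{"x": 0.0,"y": 0.05,"z": 3.85,"spin": 0.0,"gripper": 3.5},{"x": 0.0,"y": 0.05,"z": 3.9,"spin": 0.0,"gripper": 3.5},{"x": 0.0,"y": 0.05,"z": 3.9,"spin": 0.0,"gripper": 6.0},{"x": 0.0,"y": 0.05,"z": 3.9,"spin": 0.0,"gripper": 6.0},{"x": 0.0,"y": 0.05,"z": 1.0,"spin": 0.0,"gripper": 6.0},{"x": 0.0,"y": 0.05,"z": -4.0,"spin": 0.0,"gripper": 6.0},{"x": 0.0,"y": 0.05,"z": -9.3,"spin": 0.0,"gripper": 6.0},{"x": 0.0,"y": 0.05,"z": -9.3,"spin": 0.0,"gripper": 6.0},{"x": 0.0,"y": 0.05,"z": -9.3,"spin": 0.0,"gripper": 6.0}]'

```text
clock: 64.58
tcp_pos: [611.9, 75.0, 206.5]
ee_rot: [3.136, -0.178, -0.001]
force: [-0.8, -0.2, 0.2]
grip_width: 59.9
grasp_force: 0.0
```

Run:
```python
from h import *
g,s=snap("w13")
for k in range(4): print(k);jar(g,s,(594.3+6.1*k,-194+89.8*k),0)
t=grab_frame("top");print(blk(t));P=pts(t);v,u=np.mgrid[:480,:640]
m=(abs(P[...,2]-160)<8)&(u>165)&(u<310)&(v>180)&(v<325)
nl,lab,st,c=cv2.connectedComponentsWithStats(m.astype(np.uint8))
for i in range(1,nl):
    if st[i,4]>50: print("deck jar",plane(t,*c[i],160).round(1),st[i,4])
```

```text
[611.9  75.  206.5] [ 0.46  0.36 -0.79  1.55  0.26  1.34 -2.04] ty -96.5
0
top 954 circle [ 594.3 -188.5] 22.7 mean [ 595.4 -188.5]
CENTRE [ 593.8 -188.3]
yellow 150 z [56. 57. 60.]
seal top n 150 rect [24.7 10.7] r 33.9 yaw ctr -11.6 yaw edge -7.5
1
top 1738 circle [ 604.7 -101.8] 22.0 mean [ 604.8 -101.3]
CENTRE [ 603.2 -101.1]
yellow 278 z [56. 57. 59.]
seal top n 278 rect [26.7 10.7] r 33.1 yaw ctr -7.0 yaw edge -3.2
2
top 2330 circle [608.7 -12.6] 20.8 mean [608.5 -12.6]
CENTRE [606.9 -12.4]
yellow 386 z [56. 57. 59.]
seal top n 376 rect [27.3 11.4] r 33.3 yaw ctr -5.0 yaw edge -4.7
3
top 2573 circle [613.7  75.5] 20.1 mean [613.4  75.3]
CENTRE [611.8  75.5]
yellow 445 z [56. 57. 58.]
seal top n 443 rect [27.6 11.2] r 33.6 yaw ctr -5.3 yaw edge -6.5
(((528.484619140625, 251.3986053466797), (40.52717208862305, 41.9571418762207), 123.90705871582031), array([ 524.22051632, -457.26169613]))
deck jar [413.  356.7] 242
```

Emit:
drive_tool --targets '[{"x": 0.0,"y": 0.0,"z": -5.0,"spin": 0.0,"gripper": 6.0},{"x": -5.0,"y": 0.0,"z": -10.0,"spin": 0.0,"gripper": 6.0},{"x": -10.0,"y": 0.0,"z": -12.0,"spin": 0.0,"gripper": 6.0},{"x": -12.0,"y": 0.0,"z": -12.0,"spin": 0.0,"gripper": 6.0},{"x": -12.0,"y": 0.0,"z": -12.0,"spin": 0.0,"gripper": 6.0},{"x": -12.0,"y": 0.0,"z": -12.0,"spin": 0.0,"gripper": 6.0}]'

```text
clock: 65.42
tcp_pos: [493.2, 87.9, 326.0]
ee_rot: [-3.136, 0.179, 0.002]
force: [-0.4, 0.3, -1.3]
grip_width: 59.9
grasp_force: 0.0
```

Run:
```python
from h import *
g=grab_frame("scene");save("pics/s2.png",g["frame"]);print(blk(grab_frame("top"))[1])
```

```text
[ 524.2822537  -457.44791699]
```

View pics/s2.png

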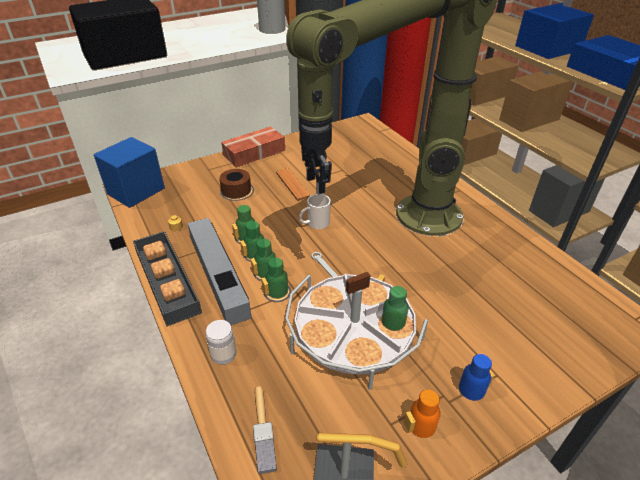

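The picture shows four sealed jars in a row (245,215)–(277,280) facing the reader, the block parked at (236,183), the blank jar alone in the carousel at (396,310), and the arm clear of everything.

```bash
python3 -c "
from workcell import sign_off;print(sign_off())"
```

```text
the job is handed in; nothing more can be done
None
```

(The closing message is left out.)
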